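Pack salvaged rack parts in the pedal bin and lock it

ROBOT

A 6-joint arm with a two-finger parallel gripper is mounted at the origin on the work surface. World frame = base frame: x ahead of the robot, y to its left, z up, the work surface at z = 0. Lengths are in mm, angles in degrees, forces in N, time in s.
With the tool pointing down it reaches from about 300 to 850 mm from the base axis. Payload 4.2 kg.
Tool frame: the origin (TCP) lies midway between the tips of the shut fingers; the grasp point (between the pads) lies 19 mm behind it (env.hold_point_z is the z of the grasp point in the tool frame, in mm); z points along the fingers, y is the direction in which the jaws open and shut (so a half turn about z gives the same grasp; the last joint's range is limited). The gripper opens to 91 mm and grips with 3 to 60 N. Pads are 32 mm wide; open, the fingers measure 118 mm over their backs; the gripper's body (76 mm by 178 mm) begins 60 mm behind the grasp point.
Start: joints at [-69.271, 18.312, 89.639, -0, 72.044, -1.146], TCP at [214.245, -533.615, 192.876] pointing down, gripper open.
Joint ranges: [-177.97, 177.97], [-48.28, 115.42], [12.27, 149.76], [-77.06, 257.06], [2.81, 150.46], [-146.56, 146.56]. Speed limits (degrees/s): [147.25, 147.25, 180, 180, 180, 180].

INTERFACE

Orientations are given as [roll, pitch, yaw] about the fixed x, y, z axes, in that order (R = Rz(yaw) Ry(pitch) Rx(roll)).
In Python, from workcell import env, grab_frame, camera_params, spotter gives the robot as it stands. The module is installed in compiled form; this text tells all that it offers.
- The arm moves only by the shell command python3 -m jog 'ROWS' [FORCE]. ROWS is text: rows parted by semicolons, each of 7 numbers parted by spaces: the turn, a rotation vector about the world's x, y, z in units of 5 degrees (1.0 is 5 degrees), then the shift along the world's x, y, z in units of 25 mm (1.0 is 25 mm), then the opening, from 0 (shut) to 1 (fully open). A call has 1 to 5 rows; each row is the pose to reach, as a shift and turn from the pose commanded when the call began; what a row does not reach only later rows make up. A row lasts 1/8 s, in which the tool goes at most 62.5 mm and 10.7 degrees, less where a joint would pass 70% of its speed; a pose out of reach is approached as far as the arm can. A call with a gripper value outside its range is refused whole. The fingers move at their own pace and stop on an object; FORCE is the grip in N (left out, the last holds). Time passes only in rows, so rows that repeat a pose let the fingers close. It gives the time, the measured TCP pose, the force and the opening at its end, in the units of the state.
- env.state(): the state, without advancing time (a new reading comes with each control period).
- grab_frame(name): name is "scene" or "top"; returns the picture (420x560x3 uint8, red, green, blue); there is no depth.
- camera_params(name): a dict with "K" (3x3 intrinsics, pixels), "dist" ([k1, k2, p1, p2, k3] as OpenCV has them; the pictures are not rectified), "rvec" (rotation vector, rad) and "tvec" (3), from world to camera coordinates, as OpenCV has them. Camera axes: x right, y down, z forward; pixel columns grow to the right and rows downward; lengths in mm; the calibration is good to about 2 mm. A picture is of the moment at which its call begins. camera_params takes no time and is no camera call.
- env.job_done(): hands the job in, once; it reports no verdict.
Trained networks look in the newest picture that a camera, given by its name, has taken for a name from the list of things; names that differ only in an ending like _2 or _b are one class to them, and where a whole thing is asked for, a point or a joint stands for the part that bears it (a point fixed in the world has none). Each returns a list of dicts, best first, with "conf" (0 to 1); they miss things now and then, are a little off and sometimes report something else, mostly with a low value. They report only what shows in the picture. A call takes as long as a camera call. They do not tell look-alikes from the thing itself.
- spotter.look_for(query, camera): "box" ([left, top, width, height] in pixels, round what is visible of it).
- spotter.trace(query, camera): "region" (420x560 bool, what is visible of it) and "box" ([left, top, width, height] in pixels, round what is visible of it).
The state is a dict: "time_s": time; "qpos": joint angles; "qvel": joint speeds; "effort": joint torques, N m; "ee_pos": TCP position; "ee_rot": TCP orientation; "force": force on the tool from outside, world axes, zero at the start; "torque": the same for the moment, N m; "gripper_width": finger opening in mm.
Only numpy, scipy, OpenCV 4.12 (cv2) and the standard library are available. Lean on these libraries where they do the work, as an engineer would, in place of code of your own. Each camera call takes 0.05 s, during which the arm holds its last target. There are 200 camera calls.

TASK

Press the bin's pedal down so that its lid stands wide open, put every salvaged part from the grey mat into the bin, then ease the pedal fully back up so that the lid settles shut without slamming. Then take the mallet, drive the lid's locking pin fully home with brisk blows, and put the mallet back on its rubber pad. Work the lid by its pedal alone and the pin with the mallet alone, never with the gripper or arm, and leave the mug, spool and screwdriver where they are.

Things in the scene. Friction and masses are not known exactly. Their poses are not given: they have to be found in the camera images.
- bin: grey metal pedal bin fixed to the bench, 200 deep (x) x 240 wide (y) x 90 high, pedal in front (-x, robot side). Origin: centre of its underside; x towards the hinge at the back, z up. x -100 to -65 is a solid mechanism box; the open compartment behind it is x -65 to +95, y -115 to +115, floor z 12, rim z 90.
- bin_floor (a point): centre of the compartment's floor (bin frame x 15, y 0, z 12 mm); axes as the bin's.
- pedal (a joint): pedal angle, 0 up (lid shut) to 0.34 rad down (lid wide open). Black tread 60 x 100 mm with a steel lift loop on its middle, pivoting about bin y at bin x -85, z 45. A friction brake holds it wherever it is left, so it must be brought back up by hand: about 12 N down opens it, under 8 N up on the loop closes it. The lid turns 5.15 times as far.
- pedal_loop (a point): centre of the lift loop's top bar, 10 x 10 mm steel, 56 long front to back (bin x), 100 mm in front of the pedal's pivot and 50 above it at 0 (95 mm over the bench; pedal down about 59). 28 mm clear under it to the tread, which reaches 50 mm to either side. Turns with the pedal. Gripped by closing across it (along bin y).
- lid (a joint): lid angle, 0 shut to 1.75 rad wide open (just past upright, leaning back). Aluminium lid 204 x 240 x 6 mm hinged at the back rim, light; opened and shut by the pedal only. Closing the last 1 rad faster than 2 rad/s (pedal loop rising faster than about 39 mm/s) is a slam.
- lid_hinge (a point): middle of the lid's hinge line: bin x 100, y 0, z 90 mm.
- pin (a joint): how far the locking pin is driven, 0 (standing proud) to 0.014 m (home). It slides down into the lid; friction keeps it where it is driven, a light spring and the friction together take about 6 to 9 N.
- pin_top (a point): centre of the top of the locking pin: steel head 22 diameter standing 16 mm out of a dark boss of 40 diameter on the lid, 182 mm from the hinge (lid shut: bin x -82, y 0, z 126; driven home 14 mm lower). With the lid open it points backwards.
- mat: grey cloth-faced work mat fixed on the bench, 260 (x) x 220 (y) x 3 mm; origin: centre of its underside. The parts stand on it.
- xfmr1: salvaged transformer, a dark steel block 44 long (x) x 30 wide (y) x 36 high with a 40 mm wide pale coil showing at mid-length on both sides (the coil is only visual, the solid part is 30 wide) and a brass strip on top; about 0.18 kg. Origin: centre of its underside, z up. One of up to six parts on the mat; absent in some starts.
- xfmr2: salvaged transformer, a dark steel block 44 long (x) x 30 wide (y) x 36 high with a 40 mm wide pale coil showing at mid-length on both sides (the coil is only visual, the solid part is 30 wide) and a brass strip on top; about 0.18 kg. Origin: centre of its underside, z up. One of up to six parts on the mat; absent in some starts.
- cap1: salvaged block capacitor, an aluminium can 40 long (x) x 28 wide (y) x 38 high with two white studs on top to 48 mm; about 0.11 kg. Origin: centre of its underside, z up. Absent in some starts.
- cap2: salvaged block capacitor, an aluminium can 40 long (x) x 28 wide (y) x 38 high with two white studs on top to 48 mm; about 0.11 kg. Origin: centre of its underside, z up. Absent in some starts.
- relay1: salvaged relay, black base 46 long (x) x 32 wide (y) x 8 with a grey cover 38 x 32 on it, 34 high in all; about 0.07 kg. Origin: centre of its underside, z up. Absent in some starts.
- relay2: salvaged relay, black base 46 long (x) x 32 wide (y) x 8 with a grey cover 38 x 32 on it, 34 high in all; about 0.07 kg. Origin: centre of its underside, z up. Absent in some starts.
- pad: black rubber pad fixed on the bench, 200 (x) x 160 (y) x 4 mm, the mallet's place; origin: centre of its underside.
- mallet: mallet standing on its head: upright black cylinder 48 diameter x 70 high with steel band; round wooden handle 22 diameter, axis 35 mm above the lower face, along the mallet's -x from 20 to 150 mm from the head's axis. 0.3 kg, centre of mass about 10 mm from the head's axis. Origin: centre of the lower face. Either face or the head's side may strike.
- mallet_head (a point): centre of the mallet's head (35 mm above its lower face, level with the handle's axis); axes as the mallet's.
- mug: white mug, 76 diameter x 90 high, a bystander; origin: centre of its underside.
- spool: grey wire spool, 56 diameter x 50 high, a bystander; origin: centre of its underside.
- screwdriver: screwdriver lying on the bench, a bystander; handle to its -x.
Mind the look-alikes: they are no part of the job. What is shaped like the cap1 but orange or red is not meant.

How it is judged (in metres and radians):
On the way, in this order (a step that is already met when the one before it is completed fails the run):
1. the pedal is down and the lid wide open (value of joint lid above 1.55 rad), for 0.2 s.
2. every part lies in the bin, with the lid still open (x of xfmr1 in the frame of bin between -0.067 and 0.097 m and y of xfmr1 in the frame of bin between -0.117 and 0.117 m and z of each of xfmr1, xfmr2, cap1, cap2, relay1, relay2 in the frame of bin below 0.06 m and x of xfmr2 in the frame of bin between -0.067 and 0.097 m and y of xfmr2 in the frame of bin between -0.117 and 0.117 m and x of cap1 in the frame of bin between -0.067 and 0.097 m and y of cap1 in the frame of bin between -0.117 and 0.117 m and x of cap2 in the frame of bin between -0.067 and 0.097 m and y of cap2 in the frame of bin between -0.117 and 0.117 m and x of relay1 in the frame of bin between -0.067 and 0.097 m and y of relay1 in the frame of bin between -0.117 and 0.117 m and x of relay2 in the frame of bin between -0.067 and 0.097 m and y of relay2 in the frame of bin between -0.117 and 0.117 m and value of joint lid above 1.2 rad), for 0.2 s.
3. the pedal is back up and the lid shut, parts inside (x of xfmr1 in the frame of bin between -0.067 and 0.097 m and y of xfmr1 in the frame of bin between -0.117 and 0.117 m and z of each of xfmr1, xfmr2, cap1, cap2, relay1, relay2 in the frame of bin below 0.06 m and x of xfmr2 in the frame of bin between -0.067 and 0.097 m and y of xfmr2 in the frame of bin between -0.117 and 0.117 m and x of cap1 in the frame of bin between -0.067 and 0.097 m and y of cap1 in the frame of bin between -0.117 and 0.117 m and x of cap2 in the frame of bin between -0.067 and 0.097 m and y of cap2 in the frame of bin between -0.117 and 0.117 m and x of relay1 in the frame of bin between -0.067 and 0.097 m and y of relay1 in the frame of bin between -0.117 and 0.117 m and x of relay2 in the frame of bin between -0.067 and 0.097 m and y of relay2 in the frame of bin between -0.117 and 0.117 m and value of joint lid below 0.08 rad and value of joint pin below 0.004 m), for 0.3 s.
4. the mallet strikes the pin: it is on the pin and the pin moves down at over 0.03 m/s, lid shut (contact force between mallet and pin above 1 N and velocity of joint pin above 0.03 m/s and value of joint lid below 0.1 rad).
At the end, for the whole second after the job is handed in: Every part lies inside the bin's compartment; the pedal is up (under 0.03 rad) and the lid shut (under 0.08 rad); the pin is driven at least 11 of its 14 mm; the mallet rests on the rubber pad, its head's centre over the pad (within 10 mm of its edge) and less than 55 mm above the bench (x of xfmr1 in the frame of bin between -0.067 and 0.097 m and y of xfmr1 in the frame of bin between -0.117 and 0.117 m and z of each of xfmr1, xfmr2, cap1, cap2, relay1, relay2 in the frame of bin below 0.06 m and x of xfmr2 in the frame of bin between -0.067 and 0.097 m and y of xfmr2 in the frame of bin between -0.117 and 0.117 m and x of cap1 in the frame of bin between -0.067 and 0.097 m and y of cap1 in the frame of bin between -0.117 and 0.117 m and x of cap2 in the frame of bin between -0.067 and 0.097 m and y of cap2 in the frame of bin between -0.117 and 0.117 m and x of relay1 in the frame of bin between -0.067 and 0.097 m and y of relay1 in the frame of bin between -0.117 and 0.117 m and x of relay2 in the frame of bin between -0.067 and 0.097 m and y of relay2 in the frame of bin between -0.117 and 0.117 m and value of joint lid below 0.08 rad and value of joint pedal below 0.03 rad and value of joint pin above 0.011 m and x of mallet_head in the frame of pad between -0.11 and 0.11 m and y of mallet_head in the frame of pad between -0.09 and 0.09 m and z of mallet_head in the frame of pad below 0.055 m and linear speed of mallet below 0.05 m/s); the robot touches nothing.
It fails at once if the lid is slammed (closing faster than 2 rad/s while less than 1 rad open) (velocity of joint lid below -2 rad/s and value of joint lid below 1 rad).
It fails at once if the gripper or arm pushes the lid or its pin (over 3 N) (contact force between any of the fingers, the arm and lid above 3 N).
It fails at once if the mug, spool or screwdriver is moved more than 30 mm (distance of any of mug, spool, screwdriver from where it was at the start of the episode above 0.03 m).
Of xfmr1, xfmr2, cap1, cap2, relay1, relay2 only 3 to 5 are there at a start; the rules pass over those that are not, and their reading is None.
At some moment in a run one of xfmr1, xfmr2, cap1, cap2, relay1, relay2, mallet may be knocked a few centimetres aside while the robot is not near it.
It also fails if it takes over 210 s, if anything falls off the work surface, if the arm or the gripper's body presses on something with over 40 N, if the wrist force passes 120 N, or if a joint passes its speed limit or range.

## Working session

There is one attempt and no reset: what is moved stays moved. The work goes in short steps, Python scripts to look and compute and a shell command to move; the robot and the scene stay as the last step left them, time stands still between calls to the robot, and variables do not carry over. Pictures are saved under pics/ and viewed, about 12 in all and at most 16, crops included, and the job is handed in when it is done.

```bash
mkdir -p pics
cat > h.py <<'E'
import numpy as np, cv2
from workcell import env, grab_frame, camera_params, spotter
def save(name,fn,crop=None,scale=1):
    im=grab_frame(name)
    if crop: x,y,w,h=crop; im=im[y:y+h,x:x+w]
    if scale!=1: im=cv2.resize(im,None,fx=scale,fy=scale,interpolation=cv2.INTER_CUBIC)
    cv2.imwrite('pics/'+fn,im[:,:,::-1])
def ray(name,uv,z):
    p=camera_params(name);K=np.array(p['K'],float);d=np.array(p['dist'],float)
    R,_=cv2.Rodrigues(np.array(p['rvec'],float));t=np.array(p['tvec'],float).ravel()
    n=cv2.undistortPoints(np.array([[uv]],float),K,d)[0,0]
    c=-R.T@t;v=R.T@np.array([n[0],n[1],1]);return c+v*(z-c[2])/v[2]
def proj(name,X):
    p=camera_params(name)
    return cv2.projectPoints(np.array(X,float).reshape(-1,3),np.array(p['rvec'],float),np.array(p['tvec'],float),np.array(p['K'],float),np.array(p['dist'],float))[0][:,0]
E
python3 - <<'E'
from h import *
save('scene','s0.png',scale=1.4);save('top','t0.png',scale=1.4)
for c in('scene','top'):
    p=camera_params(c);R,_=cv2.Rodrigues(np.array(p['rvec'],float));print(c,-R.T@np.array(p['tvec']).ravel(),p['K'][0][0])
for q in['bin','pedal','pin_top','mat','pad','mallet','xfmr1','cap1','relay1','mug','spool','screwdriver']:
    print(q,[(np.round(d['box']).tolist(),round(d['conf'],2)) for d in spotter.look_for(q,'top')][:6])
s=env.state();print(s['time_s'],s['ee_pos'],s['ee_rot'],s['gripper_width'],env.hold_point_z)
E
```

```text
scene [1240.93128065  926.2009854  1016.98603778] 524.6675468012553
top [ 377.50552654   57.6532084  1198.18054457] 406.1700636249513
bin [([269.0, 154.0, 97.0, 125.0], 0.76)]
pedal [([284.0, 232.0, 42.0, 42.0], 0.93), ([416.0, 219.0, 24.0, 61.0], 0.16)]
pin_top [([308.0, 219.0, 12.0, 8.0], 0.39)]
mat [([154.0, 198.0, 80.0, 92.0], 0.65)]
pad [([389.0, 201.0, 61.0, 70.0], 0.9)]
mallet [([414.0, 220.0, 31.0, 60.0], 0.84)]
xfmr1 [([167.0, 230.0, 14.0, 18.0], 0.81), ([168.0, 260.0, 17.0, 13.0], 0.46)]
cap1 [([129.0, 186.0, 18.0, 9.0], 0.73), ([204.0, 238.0, 15.0, 13.0], 0.68), ([125.0, 207.0, 13.0, 15.0], 0.68), ([170.0, 211.0, 16.0, 18.0], 0.65)]
relay1 [([200.0, 258.0, 10.0, 22.0], 0.58)]
mug [([182.0, 152.0, 32.0, 32.0], 0.57), ([288.0, 232.0, 34.0, 42.0], 0.42)]
spool [([384.0, 157.0, 14.0, 16.0], 0.71)]
screwdriver [([427.0, 154.0, 19.0, 64.0], 0.82)]
0.7 [ 214.22807875 -533.62769269  192.91092054] [ 1.79991278e+02 -6.58835491e-04  2.18741218e+01] 91.23181301444556 -18.8
```

View pics/t0.png

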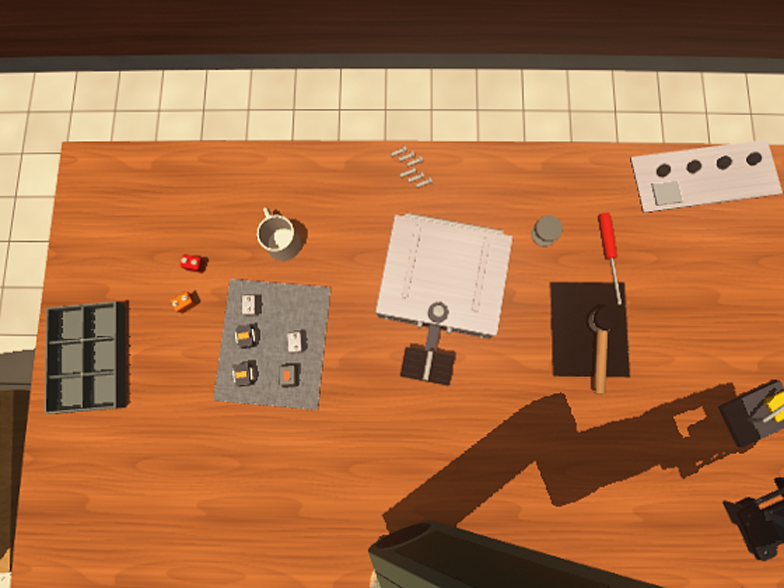

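View pics/s0.png

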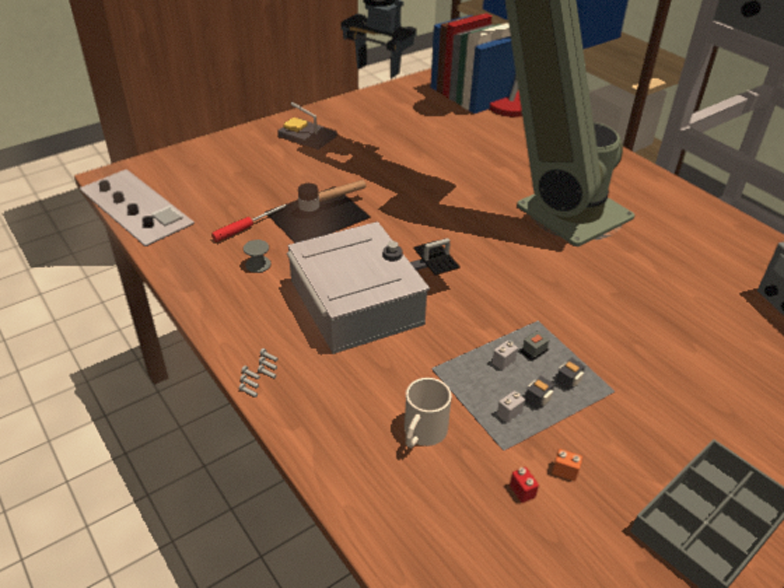

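Top picture (in 560-wide pixels): five parts stand on the mat: cap (178,217), xfmr (175,241), xfmr (174,267), cap (210,244) and relay (207,268). The cap look-alikes are red (137,188) and orange (131,215), both off the mat, so they are excluded. The pedal is at (306,260) and the mallet head at (428,228), with its handle pointing towards -x.

Run:
```python
from h import *
im=grab_frame('top')
a=cv2.resize(im[195:295,148:240],None,fx=6,fy=6,interpolation=cv2.INTER_CUBIC)
b=cv2.resize(im[145:285,262:455],None,fx=4,fy=4,interpolation=cv2.INTER_CUBIC)
cv2.imwrite('pics/mat.png',a[:,:,::-1]);cv2.imwrite('pics/bin.png',b[:,:,::-1])
for q,c in[('xfmr1','top'),('cap1','top'),('relay1','top'),('mallet','top'),('pedal','top'),('mat','top'),('bin','top'),('pad','top')]:
    for d in spotter.trace(q,c)[:5]:
        m=d['region'].astype(np.uint8);ys,xs=np.nonzero(m)
        r=cv2.minAreaRect(np.c_[xs,ys].astype(np.float32));print(q,round(d['conf'],2),len(xs),np.round(r[0],1),np.round(r[1],1),round(r[2],1),'mean',xs.mean().round(1),ys.mean().round(1))
```

```text
xfmr1 0.6 221 [173.5 267.5] [15. 15.] 90.0 mean 173.4 267.5
xfmr1 0.55 237 [175.5 239.5] [17. 15.] 90.0 mean 175.2 239.7
cap1 0.66 184 [130.7 215.3] [12.5 15.8] 56.3 mean 130.8 215.2
cap1 0.64 199 [179. 218.] [16. 12.] 90.0 mean 179.0 218.0
cap1 0.6 181 [211.5 244. ] [13. 14.] 0.0 mean 211.2 244.0
cap1 0.49 159 [137.4 187.7] [17.1 10.3] 5.7 mean 137.5 187.7
relay1 0.62 209 [205.5 267.5] [15. 13.] 90.0 mean 205.7 267.5
relay1 0.21 7638 [314.  214.4] [ 88.6 116.6] 10.4 mean 316.1 203.8
mallet 0.8 646 [430.5 249.5] [61. 23.] 90.0 mean 429.9 242.6
pedal 0.89 953 [306.7 252. ] [36.5 40.9] 9.5 mean 305.7 258.0
mat 0.71 5704 [194.1 244.7] [75.4 90.2] 5.8 mean 195.3 244.8
mat 0.27 945 [306.6 251.9] [36.7 40.6] 9.5 mean 305.6 257.6
mat 0.17 180 [179.  217.5] [15. 12.] 90.0 mean 178.7 217.5
bin 0.66 7736 [313.9 214.8] [ 88.6 117.5] 10.9 mean 316.1 203.8
pad 0.71 2924 [421.  234.5] [67. 54.] 90.0 mean 418.2 234.2
```

View pics/mat.png

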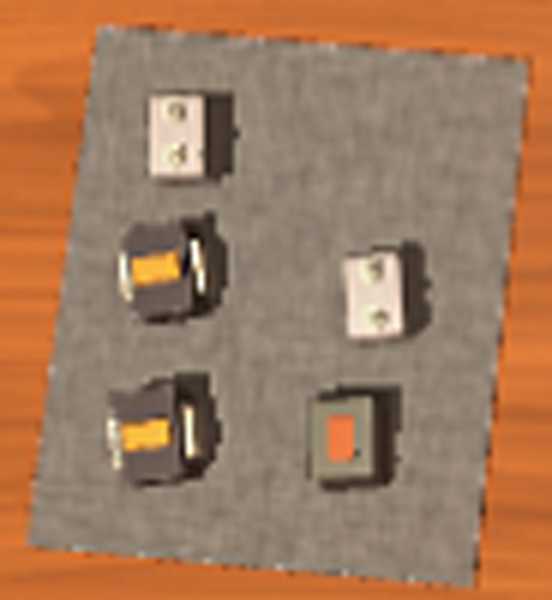

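View pics/bin.png

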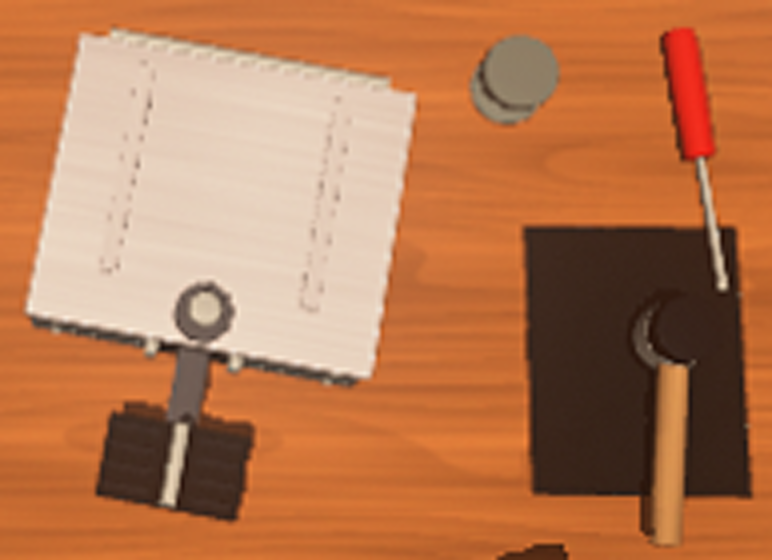

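```bash
cat > fit.py <<'E'
from h import *
from scipy.optimize import least_squares
def W(p,P): # p=x,y,yaw
    c,s=np.cos(p[2]),np.sin(p[2]);P=np.array(P,float)
    return np.c_[p[0]+c*P[:,0]-s*P[:,1],p[1]+s*P[:,0]+c*P[:,1],P[:,2]]
def fit(P,uv,x0,cam='top'):
    r=least_squares(lambda p:(proj(cam,W(p,P))-uv).ravel(),x0,x_scale=[100,100,1]);return r.x,np.sqrt(np.mean(r.fun**2))
E
python3 - <<'E'
from fit import *
M=lambda l:np.array(l)/6+[148-.42,195-.42]
B=lambda l:np.array(l)/4+[262-.38,145-.38]
g=lambda uv,z:ray('top',uv,z)
def show(n,P,uv):
    x0=[*np.mean([g(u,P[0][2]) for u in uv],0)[:2],0]
    p,e=fit(P,uv,x0);print(n,p[:2].round(1),np.degrees(p[2]).round(1),'rms px',round(e,2));return p
out={}
out['bin']=show('bin',[[100,120,96],[100,-120,96],[-104,-120,96],[-104,120,96],[-82,0,126]],B([(82,37),(413,93),(370,378),(28,313),(207,307)]))
print('loop front/rear',g(B([(171,505)])[0],100),g(B([(182,424)])[0],100))
rect=lambda l,w,z:[[l/2,w/2,z],[l/2,-w/2,z],[-l/2,-w/2,z],[-l/2,w/2,z]]
out['capA']=show('capA',rect(40,28,41),M([(150,93),(204,93),(205,181),(151,182)]))
out['capE']=show('capE',rect(40,28,41),M([(345,253),(398,250),(405,335),(350,338)]))
out['relay']=show('relay',rect(38,32,37),M([(313,396),(376,395),(373,478),(312,477)]))
out['xB']=show('xB',[[0,13,39],[0,-13,39]],M([(133,272),(181,263)]))
out['xC']=show('xC',[[0,13,39],[0,-13,39]],M([(121,440),(170,432)]))
out['mallet']=show('mallet',[[0,0,74],[-24,0,50],[-150,0,50]],B([(684,328),(673,366),(667,543)]))
out['pad']=show('pad',rect(200,160,4),B([(524,226),(736,229),(750,497),(534,495)]))
out['mat']=show('mat',rect(260,220,3),M([(98,27),(528,60),(475,585),(32,547)]))
np.save('out.npy',out,allow_pickle=True)
dims={'bin':(200,240,90,0),'capA':(40,28,38,3),'capE':(40,28,38,3),'relay':(38,32,34,3),'xB':(44,30,36,3),'xC':(44,30,36,3),'pad':(200,160,4,0),'mat':(260,220,3,0)}
im=grab_frame('scene');S=2;big=cv2.resize(im,None,fx=S,fy=S,interpolation=cv2.INTER_CUBIC)
def line(p,pts,col):
    q=(proj('scene',W(p,pts))*S+.5).round().astype(int);cv2.polylines(big,[q.reshape(-1,1,2)],True,col,1)
for k,(l,w,h,z0) in dims.items():
    for z in{z0,z0+h}: line(out[k],rect(l,w,z),(0,255,0))
line(out['mallet'],[[-150,0,39],[0,0,39],[0,0,74]],(0,0,255));line(out['bin'],[[-213,0,95],[-157,0,95]],(0,0,255));line(out['bin'],[[-82,0,126],[-82,0,110]],(255,0,0))
cv2.imwrite('pics/ov.png',big[240:640,360:900,::-1])
E
```

```text
bin [621.1 -27.1] -9.8 rms px 0.48
loop front/rear [410.95564382   9.04386645 100.        ] [465.11307748   1.77006121 100.        ]
capA [561.3 375.9] 3.0 rms px 0.48
capE [486.6 276.6] 5.6 rms px 0.31
relay [419.1 289.2] 0.9 rms px 0.32
xB [498.1 382.6] 11.1 rms px 0.31
xC [417.8 383.4] 9.8 rms px 0.29
mallet [ 538.1 -350.4] -4.5 rms px 0.24
pad [ 523.5 -338.4] -0.2 rms px 0.22
mat [486.6 329.3] -3.8 rms px 0.25
```

View pics/ov.png

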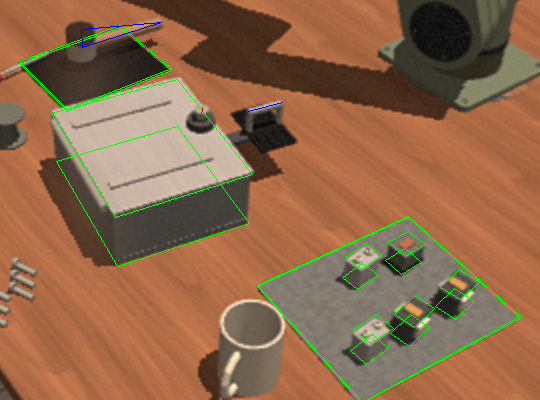

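Overlay agrees in the scene view: the bin lid, mat, parts, pad, mallet and loop line all coincide to within 1–2 px. Moving to above the pedal loop.

```bash
python3 -m jog '0 0 -.64 .9 2.15 0 1;0 0 -1.28 1.8 4.3 0 1;0 0 -1.92 2.7 6.45 0 1;0 0 -2.56 3.6 8.6 0 1;0 0 -3.2 4.5 10.8 0 1' && python3 -m jog '0 0 -.64 .9 2.15 -.3 1;0 0 -1.28 1.8 4.3 -.6 1;0 0 -1.92 2.7 6.45 -.9 1;0 0 -2.56 3.6 8.6 -1.2 1;0 0 -3.14 4.47 10.74 -1.5 1' && python3 -m jog '0 0 0 0 0 0 1;0 0 0 0 0 0 1'
python3 - <<'E'
from h import *
save('top','t1.png',(250,200,120,90),5)
save('scene','s1.png',(240,100,160,120),4)
E
```

```text
time_s: 1.82
ee_pos: [327.3, -262.0, 193.1]
ee_rot: [180.0, -0.1, 5.7]
force: [1.0, -1.0, -0.4]
gripper_width: 91.2
time_s: 2.45
ee_pos: [439.2, 6.8, 155.5]
ee_rot: [180.0, -0.1, -9.9]
force: [-0.2, -0.0, 0.7]
gripper_width: 91.4
time_s: 2.7
ee_pos: [438.2, 4.7, 155.4]
ee_rot: [180.0, 0.0, -9.8]
force: [-1.1, -0.2, 0.0]
gripper_width: 91.1
```

View pics/s1.png

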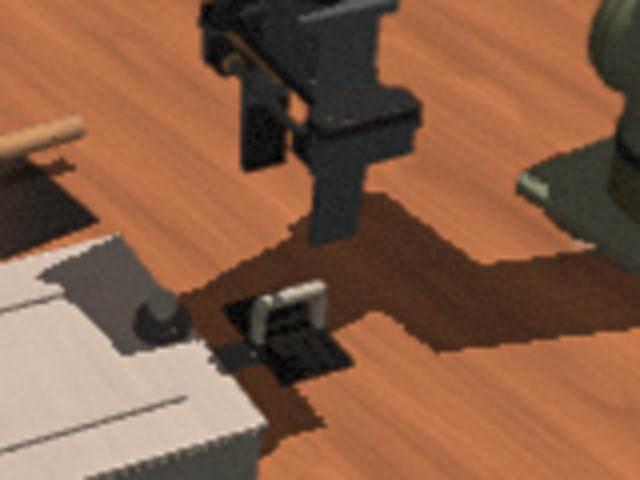

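The jaws straddle the loop (pixel ~(290,305) in the crop). Descend and grip.

```bash
python3 -m jog '0 0 0 0 0 -1 .6;0 0 0 0 0 -2 .5;0 0 0 0 0 -2.8 .5;0 0 0 0 0 -3.1 .5;0 0 0 0 0 -3.1 .5' && python3 -m jog '0 0 0 0 0 0 0;0 0 0 0 0 0 0;0 0 0 0 0 0 0;0 0 0 0 0 0 0' 25
```

```text
time_s: 3.42
ee_pos: [438.4, 4.1, 78.0]
ee_rot: [180.0, 0.0, -9.9]
force: [-0.2, -0.2, -0.2]
gripper_width: 46.3
time_s: 3.92
ee_pos: [438.9, 6.0, 78.1]
ee_rot: [-179.9, -0.0, -9.9]
force: [0.4, 3.6, 1.2]
gripper_width: 8.7
```

```bash
python3 -m jog '-.07 -.38 0 -.04 .01 -.14 0;-.13 -.77 0 -.08 .01 -.28 0;-.2 -1.15 0 -.11 .02 -.42 0;-.26 -1.54 0 -.14 .02 -.56 0;-.33 -1.92 0 -.16 .03 -.7 0' && python3 -m jog '-.07 -.38 0 -.02 0 -.14 0;-.13 -.77 0 -.03 .01 -.28 0;-.2 -1.15 0 -.04 .01 -.42 0;-.26 -1.54 0 -.05 .01 -.56 0;-.33 -1.92 0 -.05 .01 -.7 0' && python3 -m jog '0 0 0 0 0 0 0;0 0 0 0 0 -.03 0;0 0 0 0 0 -.03 0'
python3 - <<'E'
from h import *
save('scene','s2.png',(180,60,240,180),3)
E
```

```text
time_s: 4.55
ee_pos: [435.4, 6.7, 61.8]
ee_rot: [-179.8, -9.9, -9.9]
force: [-2.8, 4.4, 10.3]
gripper_width: 8.8
time_s: 5.18
ee_pos: [433.9, 7.0, 43.6]
ee_rot: [-179.8, -19.7, -9.9]
force: [-0.1, 4.1, 2.8]
gripper_width: 8.3
time_s: 5.55
ee_pos: [433.8, 6.9, 42.6]
ee_rot: [-179.9, -19.6, -9.9]
force: [-1.7, 7.8, 3.4]
gripper_width: 8.4
```

View pics/s2.png

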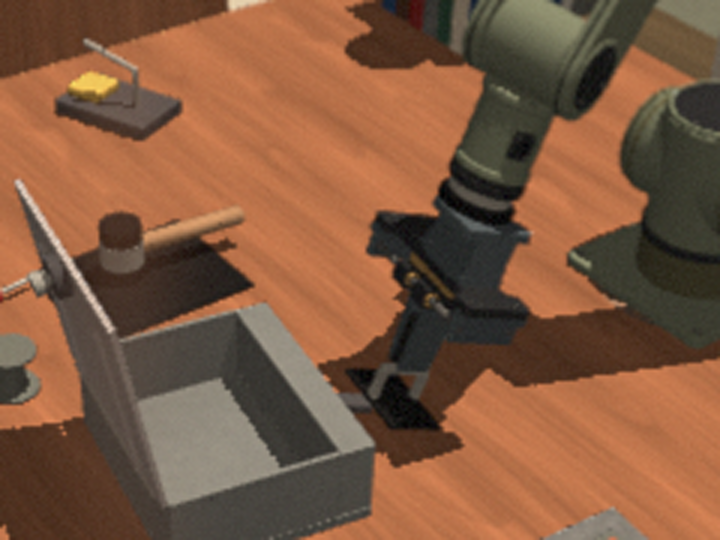

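The lid stands wide open just past upright, and the bin is empty. Release the loop and head for the parts.

```bash
python3 -m jog '0 0 0 0 0 0 .5;0 0 0 0 0 0 .5;0 0 0 -.4 .07 1.1 .5;0 0 0 -.8 .14 2.3 .5;.33 1.92 0 -.8 .14 4 .6' && python3 -m jog '.33 1.92 0 0 1 1 .8;.33 1.92 0 .5 3.4 1 1;.33 1.92 1 1 5.8 1 1;.33 1.92 2 2 8.2 1 1;.33 1.92 3.1 3 10.6 1 1'; python3 -m jog '0 0 0 0 0 0 1;0 0 0 0 0 0 1'
python3 - <<'E'
from fit import *
grab_frame('top')
for q in['xfmr1','cap1','relay1','mallet']:
    for d in spotter.trace(q,'top')[:4]:
        ys,xs=np.nonzero(d['region']);print(q,round(d['conf'],2),len(xs),'mean',xs.mean().round(1),ys.mean().round(1))
E
```

```text
time_s: 6.22
ee_pos: [408.3, 8.0, 131.4]
ee_rot: [179.6, -11.1, -9.9]
force: [2.3, -0.1, -1.0]
gripper_width: 52.5
time_s: 6.85
ee_pos: [487.7, 269.8, 157.4]
ee_rot: [-179.0, -2.1, 5.6]
force: [1.1, 0.1, 0.4]
gripper_width: 91.5
time_s: 7.1
ee_pos: [486.5, 267.3, 156.8]
ee_rot: [-179.1, -1.9, 5.4]
force: [0.5, -0.9, 0.2]
gripper_width: 91.1
xfmr1 0.47 245 mean 174.2 267.1
cap1 0.67 175 mean 137.7 187.9
relay1 0.62 71 mean 202.4 267.8
mallet 0.67 756 mean 429.7 243.6
mallet 0.38 85 mean 202.3 267.7
```

```bash
cat > d.py <<'E'
import sys
from h import env,np
from scipy.spatial.transform import Rotation as R
def d(x,y,z,yaw,pitch=0):
    s=env.state();c=R.from_euler('xyz',s['ee_rot'],degrees=True)
    t=R.from_euler('xyz',[180,pitch,yaw],degrees=True)
    print(np.round(np.degrees((t*c.inv()).as_rotvec())/5,2),np.round((np.array([x,y,z])-s['ee_pos'])/25,2))
if __name__=='__main__': d(*map(float,sys.argv[1:]))
E
python3 d.py 486.6 276.6 9 5.6
```

```text
[-0.23  0.39  0.05] [-0.02  0.39 -5.95]
```

```bash
python3 -m jog '-.23 .39 .05 -.02 .39 -1 .8;-.23 .39 .05 -.02 .39 -3 .8;-.23 .39 .05 -.02 .39 -4.8 .8;-.23 .39 .05 -.02 .39 -5.8 .8;-.23 .39 .05 -.02 .39 -5.95 .8' && python3 -m jog '0 0 0 0 0 0 .8;0 0 0 0 0 0 0;0 0 0 0 0 0 0;0 0 0 0 0 0 0;0 0 0 0 0 0 0' 30 && python3 -m jog '0 0 0 0 0 1 0;0 0 0 0 0 3 0;0 0 0 0 0 5.6 0;0 0 0 0 0 5.6 0'; python3 d.py 648.9 -100.9 150 -9.8;  python3 d.py 648.9 -100.9 40 -9.8
```

```text
time_s: 7.98
ee_pos: [485.6, 276.5, 7.4]
ee_rot: [179.9, 0.2, 5.6]
force: [-0.2, 0.6, 0.6]
gripper_width: 73.3
time_s: 8.6
ee_pos: [486.8, 277.8, 9.0]
ee_rot: [-180.0, -0.0, 5.7]
force: [-0.5, 0.6, -0.1]
gripper_width: 35.5
time_s: 9.1
ee_pos: [489.8, 279.4, 154.1]
ee_rot: [-179.7, -0.6, 5.7]
force: [-0.3, -0.4, -0.4]
gripper_width: 0.8
[-0.05  0.12 -3.09] [  6.37 -15.21  -0.16]
[-0.05  0.12 -3.09] [  6.37 -15.21  -4.56]
```

The fingers were still at 35 mm when the lift began, so nothing was grasped. Check the part's pose.

```bash
python3 -m jog '0 0 0 -3 -3 2 .55;0 0 0 -5 -7 2 .55;0 0 0 -5 -7 2 .55'
python3 - <<'E'
from h import *
save('top','mat2.png',(148,195,92,100),6)
E
```

```text
time_s: 9.48
ee_pos: [379.1, 131.7, 192.7]
ee_rot: [180.0, 0.1, 5.7]
force: [1.4, -1.5, 0.3]
gripper_width: 27.7
```

View pics/mat2.png

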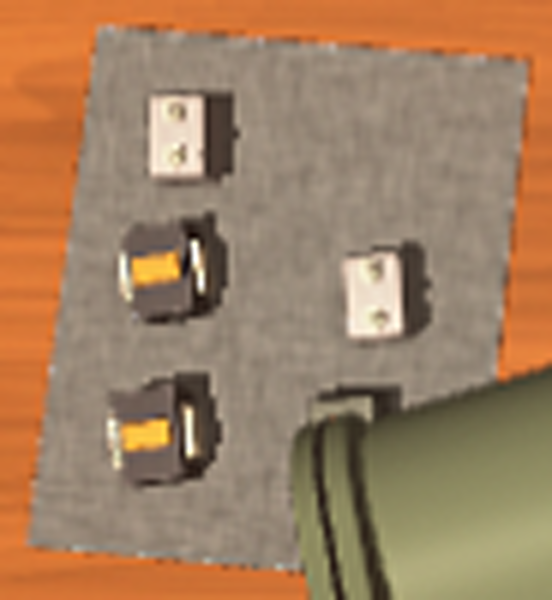

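All the parts are unmoved; the cap is still at crop (375,293). Retry with narrower jaws and more closing time.

```bash
python3 d.py 486.6 276.6 9 5.6; python3 -m jog '0 0 0 2 3 0 .6;0 0 0 4.3 5.8 -2 .6;0 0 0 4.3 5.8 -4.5 .6;0 0 0 4.3 5.8 -6.5 .6;0 0 0 4.3 5.8 -7.35 .6' && python3 -m jog '0 0 0 0 0 0 .6;0 0 0 0 0 0 0;0 0 0 0 0 0 0;0 0 0 0 0 0 0;0 0 0 0 0 0 0' 30 && python3 -m jog '0 0 0 0 0 0 0;0 0 0 0 0 1 0;0 0 0 0 0 3 0;0 0 0 0 0 5.6 0;0 0 0 0 0 5.6 0';python3 d.py 648.9 -100.9 150 -9.8
```

```text
[ 0.06 -0.07 -0.01] [ 4.51  6.   -7.37]
time_s: 10.15
ee_pos: [487.4, 278.3, 6.2]
ee_rot: [179.9, 0.2, 5.7]
force: [-0.5, -0.6, -0.9]
gripper_width: 54.7
time_s: 10.78
ee_pos: [489.2, 278.4, 11.7]
ee_rot: [-179.9, -0.2, 5.7]
force: [-0.6, -0.6, 6.7]
gripper_width: 27.8
time_s: 11.4
ee_pos: [491.4, 279.7, 155.6]
ee_rot: [-179.7, -0.6, 5.7]
force: [0.7, 0.0, -0.5]
gripper_width: 27.3
[-0.05  0.13 -3.09] [  6.3  -15.23  -0.22]
```

Held (27 mm). Carry to the bin.

```bash
python3 -m jog '0 0 -.4 .9 -2.15 0 0;0 0 -.8 1.8 -4.3 0 0;0 0 -1.3 2.7 -6.5 0 0;0 0 -1.8 3.6 -8.7 0 0;0 0 -2.2 4.5 -10.9 0 0' && python3 -m jog '0 0 -.4 .9 -2.15 0 0;0 .1 -.85 1.8 -4.33 0 0;0 .1 -.89 1.8 -4.33 0 0' && python3 d.py 648.9 -100.9 32 -9.8
```

```text
time_s: 12.02
ee_pos: [600.6, 3.8, 148.9]
ee_rot: [-180.0, 0.1, -5.4]
force: [1.9, -1.1, -1.3]
gripper_width: 27.8
time_s: 12.4
ee_pos: [646.2, -106.7, 148.0]
ee_rot: [179.9, 0.6, -10.1]
force: [-0.1, 0.0, -0.3]
gripper_width: 27.5
[ 0.   -0.12  0.06] [ 0.11  0.23 -4.64]
```

```bash
python3 -m jog '0 -.1 0 .1 .2 -1.5 0;0 -.1 0 .1 .2 -3 0;0 -.1 0 .1 .2 -4.4 0;0 -.1 0 .1 .2 -4.64 0;0 -.1 0 .1 .2 -4.64 0' && python3 -m jog '0 0 0 0 0 0 .5;0 0 0 0 0 0 .5;0 0 0 0 0 1.5 .5;0 0 0 0 0 3.5 .5;0 0 0 0 0 4.64 .5' && python3 -m jog '0 0 .3 -1.1 1.95 0 .6;0 0 .6 -2.2 3.9 0 .6;0 0 .9 -3.3 5.85 0 .6;0 0 1.2 -4.4 7.8 0 .6;0 0 1.5 -5.5 9.75 0 .6' && python3 -m jog '0 0 .2 -1.1 1.95 0 .6;0 0 .4 -2.2 3.9 0 .6;0 0 .64 -3.7 5.65 0 .6;0 0 .64 -3.7 5.65 0 .6'; python3 d.py 419.1 289.2 8 .9
python3 - <<'E'
from h import *
save('top','t3.png',(140,140,240,160),3)
E
```

```text
time_s: 13.02
ee_pos: [648.4, -97.1, 34.0]
ee_rot: [-180.0, 0.0, -9.8]
force: [-0.2, -0.1, 0.5]
gripper_width: 27.5
time_s: 13.65
ee_pos: [649.7, -97.9, 153.8]
ee_rot: [-180.0, -0.3, -9.8]
force: [1.1, 0.1, -0.7]
gripper_width: 45.4
time_s: 14.28
ee_pos: [510.3, 147.6, 150.9]
ee_rot: [-179.9, -0.1, -2.3]
force: [0.8, 0.9, 0.3]
gripper_width: 54.6
time_s: 14.78
ee_pos: [416.3, 289.9, 150.7]
ee_rot: [-179.9, -0.0, 1.2]
force: [-0.1, -0.3, -0.4]
gripper_width: 54.6
[-0.02  0.01 -0.07] [ 0.11 -0.03 -5.71]
```

View pics/t3.png

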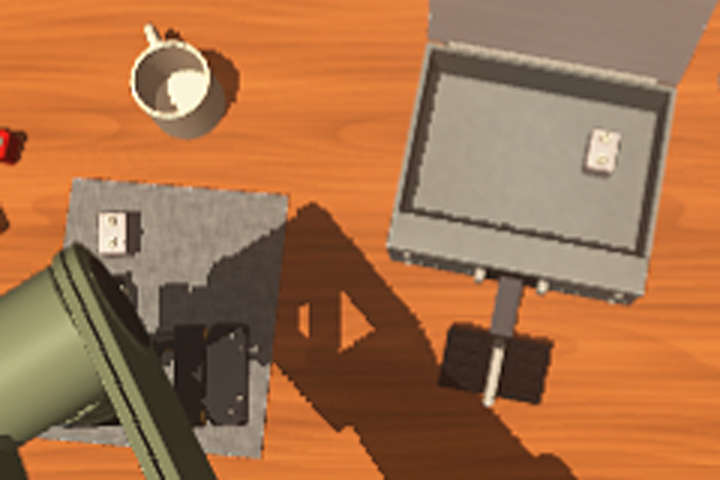

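The first cap stands in the bin at crop (602,152), and the second cap is unmoved at (112,230). Next is the relay.

```bash
python3 -m jog '0 0 0 .1 0 -1.2 .6;0 0 0 .1 0 -3 .6;0 0 0 .1 0 -4.8 .6;0 0 0 .1 0 -5.65 .6;0 0 0 .1 0 -5.65 .6' && python3 -m jog '0 0 0 0 0 0 .6;0 0 0 0 0 0 0;0 0 0 0 0 0 0;0 0 0 0 0 0 0;0 0 0 0 0 0 0' 30 && python3 -m jog '0 0 0 0 0 0 0;0 0 0 0 0 1 0;0 0 0 0 0 3 0;0 0 0 0 0 5.6 0;0 0 0 0 0 5.6 0';python3 d.py 660.5 -33.9 150 -9.8
```

```text
time_s: 15.45
ee_pos: [420.9, 285.8, 7.4]
ee_rot: [179.9, 0.2, 0.8]
force: [-0.6, 0.2, 0.9]
gripper_width: 54.7
time_s: 16.08
ee_pos: [421.3, 287.7, 9.2]
ee_rot: [-179.9, -0.1, 0.9]
force: [-0.6, 0.5, 5.5]
gripper_width: 31.6
time_s: 16.7
ee_pos: [423.5, 289.2, 153.1]
ee_rot: [-179.6, -0.5, 0.9]
force: [0.6, -0.3, -1.0]
gripper_width: 31.5
[-0.06  0.1  -2.15] [  9.48 -12.92  -0.12]
```

```bash
python3 -m jog '0 0 -.3 1.35 -1.85 0 0;0 0 -.6 2.7 -3.7 0 0;0 0 -.9 4.05 -5.55 0 0;0 0 -1.2 5.4 -7.4 0 0;0 0 -1.5 6.75 -9.25 0 0' && python3 -m jog '0 0 -.3 1.35 -1.85 0 0;0 0 -.65 2.73 -3.67 0 0;0 0 -.65 2.73 -3.67 0 0' && python3 d.py 660.5 -33.9 33 -9.8
```

```text
time_s: 17.32
ee_pos: [589.6, 54.5, 146.8]
ee_rot: [-180.0, 0.2, -6.6]
force: [0.8, 0.3, 0.2]
gripper_width: 31.5
time_s: 17.7
ee_pos: [658.7, -39.0, 145.8]
ee_rot: [180.0, 0.2, -10.1]
force: [0.0, 0.4, -0.7]
gripper_width: 31.9
[-0.   -0.03  0.05] [ 0.07  0.2  -4.51]
```

```bash
python3 -m jog '0 0 0 0 .1 -1.5 0;0 0 0 0 .1 -3 0;0 0 0 0 .1 -4.4 0;0 0 0 0 .1 -4.64 0;0 0 0 0 .1 -4.64 0' && python3 -m jog '0 0 0 0 0 0 .5;0 0 0 0 0 0 .5;0 0 0 0 0 1.5 .5;0 0 0 0 0 3.5 .5;0 0 0 0 0 4.64 .5' && python3 -m jog '0 0 .5 -1.1 1.95 0 .6;0 0 1 -2.2 3.9 0 .6;0 0 1.5 -3.3 5.85 0 .6;0 0 2 -4.4 7.8 0 .6;0 0 2.5 -5.5 9.75 0 .6' && python3 -m jog '0 0 .5 -1.1 1.95 0 .6;0 0 1 -2.2 3.9 0 .6;0 0 1.4 -3.3 5.5 0 .6;0 0 1.4 -4.2 6.9 0 .6;0 0 1.4 -4.2 6.9 0 .6'; python3 d.py 417.8 383.4 8 9.8
```

```text
time_s: 18.32
ee_pos: [657.6, -32.5, 32.5]
ee_rot: [-180.0, 0.0, -9.8]
force: [-0.3, 0.9, 0.4]
gripper_width: 31.4
time_s: 18.95
ee_pos: [659.2, -33.3, 152.5]
ee_rot: [-179.9, -0.3, -9.8]
force: [1.1, -0.2, -0.4]
gripper_width: 45.9
time_s: 19.58
ee_pos: [519.7, 212.2, 149.7]
ee_rot: [-179.9, -0.1, 2.7]
force: [0.8, 1.8, -0.2]
gripper_width: 54.9
time_s: 20.2
ee_pos: [414.1, 385.3, 149.4]
ee_rot: [-179.9, -0.1, 9.9]
force: [0.7, -1.3, 0.1]
gripper_width: 54.5
[-0.02  0.01 -0.02] [ 0.15 -0.08 -5.66]
```

```bash
python3 -m jog '0 0 0 .15 -.08 -1.2 .6;0 0 0 .15 -.08 -3 .6;0 0 0 .15 -.08 -4.8 .6;0 0 0 .15 -.08 -5.6 .6;0 0 0 .15 -.08 -5.6 .6' && python3 -m jog '0 0 0 0 0 0 .6;0 0 0 0 0 0 0;0 0 0 0 0 0 0;0 0 0 0 0 0 0;0 0 0 0 0 0 0' 35 && python3 -m jog '0 0 0 0 0 0 0;0 0 0 0 0 1 0;0 0 0 0 0 3 0;0 0 0 0 0 5.6 0;0 0 0 0 0 5.6 0';python3 d.py 672.1 33.1 150 -9.8
```

```text
time_s: 20.82
ee_pos: [419.0, 379.5, 7.5]
ee_rot: [179.9, 0.2, 9.6]
force: [-0.4, 0.7, 0.9]
gripper_width: 54.7
time_s: 21.45
ee_pos: [419.4, 381.4, 9.1]
ee_rot: [-179.9, -0.0, 9.7]
force: [-0.2, 0.4, 3.7]
gripper_width: 29.6
time_s: 22.08
ee_pos: [421.4, 383.2, 152.9]
ee_rot: [-179.7, -0.5, 9.7]
force: [-0.7, 0.2, -2.8]
gripper_width: 29.9
[-0.07  0.09 -3.89] [ 10.03 -14.    -0.12]
```

```bash
python3 -m jog '0 0 -.5 1.3 -1.8 0 0;0 0 -1 2.6 -3.6 0 0;0 0 -1.5 3.9 -5.4 0 0;0 0 -2 5.2 -7.2 0 0;0 0 -2.5 6.5 -9 0 0' && python3 -m jog '0 0 -.5 1.3 -1.8 0 0;0 0 -1 2.6 -3.6 0 0;0 0 -1.4 3.5 -4.9 0 0;0 0 -1.4 3.5 -4.9 0 0' && python3 d.py 672.1 33.1 33 -9.8
```

```text
time_s: 22.7
ee_pos: [581.1, 154.3, 146.0]
ee_rot: [180.0, 0.3, -2.9]
force: [0.4, 1.0, -2.5]
gripper_width: 29.5
time_s: 23.2
ee_pos: [669.1, 30.8, 145.2]
ee_rot: [180.0, 0.3, -10.0]
force: [-0.7, 1.1, -2.4]
gripper_width: 29.6
[ 0.   -0.05  0.05] [ 0.12  0.09 -4.49]
```

```bash
python3 -m jog '0 0 0 0 0 -1.5 0;0 0 0 0 0 -3 0;0 0 0 0 0 -4.3 0;0 0 0 0 0 -4.6 0;0 0 0 0 0 -4.6 0' && python3 -m jog '0 0 0 0 0 0 .5;0 0 0 0 0 0 .5;0 0 0 0 0 1.5 .5;0 0 0 0 0 3.5 .5;0 0 0 0 0 4.64 .5' && python3 -m jog '0 0 .6 -1 2 0 .6;0 0 1.2 -2 4 0 .6;0 0 1.8 -3 6 0 .6;0 0 2.4 -4 8 0 .6;0 0 3 -5 10 0 .6' && python3 -m jog '0 0 .6 -1 2 0 .6;0 0 1.18 -2 4 0 .6;0 0 1.18 -2 4 0 .6'; python3 d.py 498.1 382.6 8 11.1
```

```text
time_s: 23.82
ee_pos: [668.5, 34.3, 33.0]
ee_rot: [-180.0, 0.1, -9.8]
force: [-0.2, -0.3, -2.4]
gripper_width: 29.8
time_s: 24.45
ee_pos: [670.7, 33.6, 154.0]
ee_rot: [-179.9, -0.3, -9.8]
force: [0.7, -1.0, 0.3]
gripper_width: 45.7
time_s: 25.08
ee_pos: [543.7, 285.3, 151.0]
ee_rot: [-179.9, -0.1, 5.3]
force: [0.6, 1.1, 0.0]
gripper_width: 54.8
time_s: 25.45
ee_pos: [492.5, 387.1, 150.7]
ee_rot: [-179.9, -0.1, 11.4]
force: [-0.2, -1.3, 0.3]
gripper_width: 55.2
[-0.03  0.01 -0.05] [ 0.22 -0.18 -5.71]
```

```bash
python3 -m jog '0 0 0 .2 -.1 -1.2 .6;0 0 0 .2 -.1 -3 .6;0 0 0 .2 -.1 -4.8 .6;0 0 0 .2 -.1 -5.65 .6;0 0 0 .2 -.1 -5.65 .6' && python3 -m jog '0 0 0 0 0 0 .6;0 0 0 0 0 0 0;0 0 0 0 0 0 0;0 0 0 0 0 0 0;0 0 0 0 0 0 0' 35 && python3 -m jog '0 0 0 0 0 0 0;0 0 0 0 0 1 0;0 0 0 0 0 3 0;0 0 0 0 0 5.6 0;0 0 0 0 0 5.6 0';python3 d.py 578.1 -70.4 150 -9.8
```

```text
time_s: 26.08
ee_pos: [498.9, 379.5, 7.2]
ee_rot: [180.0, 0.2, 11.0]
force: [0.9, -0.7, 0.2]
gripper_width: 54.7
time_s: 26.7
ee_pos: [499.4, 381.4, 8.9]
ee_rot: [-179.9, -0.0, 11.1]
force: [-0.1, 0.5, 4.0]
gripper_width: 29.7
time_s: 27.32
ee_pos: [501.7, 383.0, 153.2]
ee_rot: [-179.7, -0.5, 11.1]
force: [0.0, -0.0, -2.0]
gripper_width: 29.6
[-0.06  0.1  -4.17] [  3.06 -18.14  -0.13]
```

```bash
python3 -m jog '0 0 -.5 .38 -2.25 0 0;0 0 -1 .76 -4.5 0 0;0 0 -1.6 1.14 -6.75 0 0;0 0 -2.1 1.52 -9 0 0;0 0 -2.6 1.9 -11.25 0 0' && python3 -m jog '0 0 -.5 .38 -2.25 0 0;0 0 -1 .76 -4.5 0 0;0 0 -1.57 1.16 -6.8 0 0;0 0 -1.57 1.16 -6.8 0 0' && python3 d.py 578.1 -70.4 33 -9.8
```

```text
time_s: 27.95
ee_pos: [545.3, 97.9, 146.0]
ee_rot: [180.0, 0.2, -2.0]
force: [1.0, -0.1, -1.9]
gripper_width: 29.6
time_s: 28.45
ee_pos: [574.7, -73.9, 145.8]
ee_rot: [180.0, 0.2, -10.1]
force: [-0.8, 0.6, -3.1]
gripper_width: 29.5
[-0.   -0.04  0.06] [ 0.13  0.14 -4.51]
```

```bash
python3 -m jog '0 0 0 .1 0 -1.5 0;0 0 0 .1 0 -3 0;0 0 0 .1 0 -4.3 0;0 0 0 .1 0 -4.6 0;0 0 0 .1 0 -4.6 0' && python3 -m jog '0 0 0 0 0 0 .5;0 0 0 0 0 0 .5;0 0 0 0 0 1.5 .5;0 0 0 0 0 3.5 .5;0 0 0 0 0 4.64 .5' && python3 -m jog '0 0 .3 -.1 2.2 0 .6;0 0 .6 -.2 4.4 0 .6;0 0 1 -.3 6.6 0 .6;0 0 1.3 -.4 8.8 0 .6;0 0 1.6 -.5 11 0 .6' && python3 -m jog '0 0 .3 -.1 2.2 0 .6;0 0 .6 -.2 4.4 0 .6;0 0 .96 -.2 6.8 0 .6;0 0 .96 -.2 6.8 0 .6'; python3 d.py 561.3 375.9 8 3
python3 - <<'E'
from h import *
save('top','t4.png',(140,140,240,160),3)
E
```

```text
time_s: 29.08
ee_pos: [577.7, -69.5, 32.8]
ee_rot: [-180.0, 0.1, -9.7]
force: [0.3, -0.2, -2.2]
gripper_width: 30.0
time_s: 29.7
ee_pos: [579.6, -70.4, 153.2]
ee_rot: [-180.0, -0.3, -9.8]
force: [1.1, 0.5, -0.4]
gripper_width: 45.4
time_s: 30.32
ee_pos: [565.8, 206.7, 150.6]
ee_rot: [-179.9, -0.1, -1.7]
force: [0.8, -0.0, 0.7]
gripper_width: 54.9
time_s: 30.82
ee_pos: [560.1, 379.1, 149.7]
ee_rot: [-179.8, -0.1, 3.3]
force: [-0.6, -0.6, -0.1]
gripper_width: 54.6
[-0.03  0.01 -0.06] [ 0.05 -0.13 -5.67]
```

View pics/t4.png

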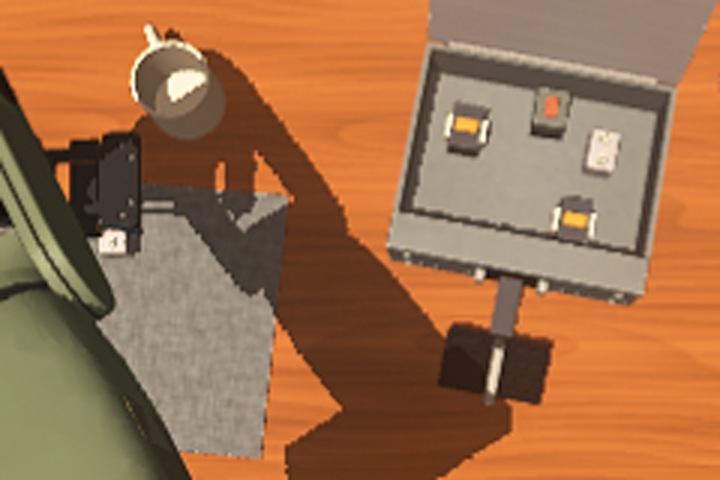

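Four parts are upright in the bin; the remaining cap at crop (112,240) is under the gripper and unmoved.

```bash
python3 -m jog '0 0 0 .05 -.05 -1.2 .6;0 0 0 .05 -.05 -3 .6;0 0 0 .05 -.05 -4.8 .6;0 0 0 .05 -.05 -5.6 .6;0 0 0 .05 -.05 -5.6 .6' && python3 -m jog '0 0 0 0 0 0 .6;0 0 0 0 0 0 0;0 0 0 0 0 0 0;0 0 0 0 0 0 0;0 0 0 0 0 0 0' 30 && python3 -m jog '0 0 0 0 0 0 0;0 0 0 0 0 1 0;0 0 0 0 0 3 0;0 0 0 0 0 5.6 0;0 0 0 0 0 5.6 0';python3 d.py 595.1 28.1 150 -9.8
```

```text
time_s: 31.5
ee_pos: [561.2, 371.3, 8.1]
ee_rot: [179.9, 0.2, 2.9]
force: [0.5, 0.3, 0.7]
gripper_width: 54.6
time_s: 32.12
ee_pos: [562.1, 374.0, 9.9]
ee_rot: [-179.9, -0.0, 3.0]
force: [0.0, 0.6, 3.2]
gripper_width: 27.7
time_s: 32.75
ee_pos: [564.5, 375.2, 154.9]
ee_rot: [-179.7, -0.5, 3.0]
force: [0.5, -0.6, -0.7]
gripper_width: 27.7
[-0.06  0.11 -2.56] [  1.22 -13.88  -0.2 ]
```

```bash
python3 -m jog '0 0 -.4 .2 -2.3 0 0;0 0 -.8 .4 -4.6 0 0;0 0 -1.3 .6 -6.9 0 0;0 0 -1.7 .8 -9.2 0 0;0 0 -2.1 1 -11.5 0 0' && python3 -m jog '0 0 -.46 .2 -2.3 0 0;0 0 -.46 .2 -2.3 0 0;0 0 -.46 .2 -2.3 -.1 0' && python3 d.py 595.1 28.1 33 -9.8
```

```text
time_s: 33.38
ee_pos: [585.6, 84.1, 147.4]
ee_rot: [180.0, 0.2, -7.5]
force: [1.3, -0.1, -1.2]
gripper_width: 28.0
time_s: 33.75
ee_pos: [591.2, 28.8, 145.5]
ee_rot: [-180.0, 0.1, -9.8]
force: [-0.0, 0.7, -1.7]
gripper_width: 27.6
[-0.01 -0.03  0.  ] [ 0.16 -0.03 -4.5 ]
```

```bash
python3 -m jog '0 0 0 .05 0 -1.5 0;0 0 0 .05 0 -3 0;0 0 0 .05 0 -4.3 0;0 0 0 .05 0 -4.5 0;0 0 0 .05 0 -4.5 0' && python3 -m jog '0 0 0 0 0 0 .5;0 0 0 0 0 0 .5;0 0 0 0 0 1.5 .5;0 0 0 0 0 3.5 .5;0 0 0 0 0 4.64 .5' && python3 -m jog '0 0 0 -2.2 -.2 0 .5;0 0 0 -4.4 -.4 0 .5;0 0 0 -6.6 -.6 0 .5;0 0 0 -7.2 -.7 0 .5;0 0 0 -7.2 -.7 0 .5'; python3 d.py 414 9 99 -9.8 -19.6
python3 - <<'E'
from h import *
save('top','t5.png',(250,140,130,160),4)
E
```

```text
time_s: 34.38
ee_pos: [593.4, 29.7, 34.5]
ee_rot: [-180.0, 0.0, -9.7]
force: [-0.1, -0.4, -1.6]
gripper_width: 27.7
time_s: 35.0
ee_pos: [594.5, 28.6, 154.0]
ee_rot: [-179.9, -0.3, -9.8]
force: [-0.4, -0.2, -0.4]
gripper_width: 45.5
time_s: 35.62
ee_pos: [413.5, 11.0, 151.3]
ee_rot: [-179.9, -0.2, -9.8]
force: [1.0, -0.6, -0.3]
gripper_width: 45.7
[-0.68 -3.83 -0.  ] [ 0.02 -0.08 -2.09]
```

View pics/t5.png

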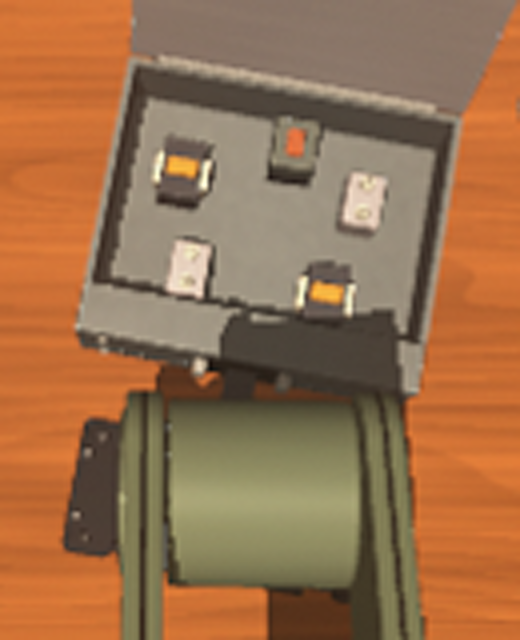

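All five parts lie in the bin. Tilt, grip the loop, and raise it slowly.

```bash
python3 -m jog '-.33 -1.92 0 0 -.08 -.5 .5;-.68 -3.83 0 0 -.08 -1.2 .5;-.68 -3.83 0 0 -.08 -2.05 .5;-.68 -3.83 0 .4 -.13 -3.2 .5;-.68 -3.83 0 .79 -.18 -4.3 .5' && python3 -m jog '0 0 0 0 0 0 .5;0 0 0 0 0 0 .5' && python3 d.py 433.8 6.9 42.6 -9.8 -19.6
```

```text
time_s: 36.3
ee_pos: [435.7, 7.0, 42.5]
ee_rot: [180.0, -19.6, -9.8]
force: [0.3, -0.6, 0.5]
gripper_width: 45.4
time_s: 36.55
ee_pos: [434.1, 6.7, 43.3]
ee_rot: [180.0, -19.5, -9.8]
force: [0.5, -0.1, 0.8]
gripper_width: 45.4
[ 0.01 -0.02 -0.  ] [-0.01  0.01 -0.03]
```

```bash
python3 -m jog '0 0 0 0 0 0 0;0 0 0 0 0 0 0;0 0 0 0 0 0 0;0 0 0 0 0 0 0;0 0 0 0 0 0 0' 30 && python3 -m jog '.03 .19 0 0 0 .07 0;.07 .38 0 .01 0 .14 0;.1 .57 0 .01 0 .21 0;.13 .77 0 .01 0 .28 0;.16 .96 0 .02 0 .35 0' && python3 -m jog '.03 .19 0 .01 0 .07 0;.07 .38 0 .02 0 .14 0;.1 .57 0 .02 -.01 .21 0;.13 .77 0 .03 -.01 .28 0;.16 .96 0 .04 -.01 .35 0'
```

```text
time_s: 37.17
ee_pos: [433.3, 6.7, 43.6]
ee_rot: [180.0, -19.5, -9.8]
force: [-4.2, 0.3, 8.2]
gripper_width: 0.5
time_s: 37.8
ee_pos: [433.4, 6.6, 51.6]
ee_rot: [179.9, -14.5, -9.8]
force: [0.0, -0.4, -0.6]
gripper_width: 0.7
time_s: 38.42
ee_pos: [434.4, 6.4, 60.4]
ee_rot: [179.9, -9.6, -9.7]
force: [-0.1, -0.1, -0.2]
gripper_width: 0.6
```

The fingers closed on nothing (0.5 mm), so look before doing more.

Run:
```python
from h import *
save('scene','s6.png',(200,90,200,150),4)
```

```text
(no output)
```

View pics/s6.png

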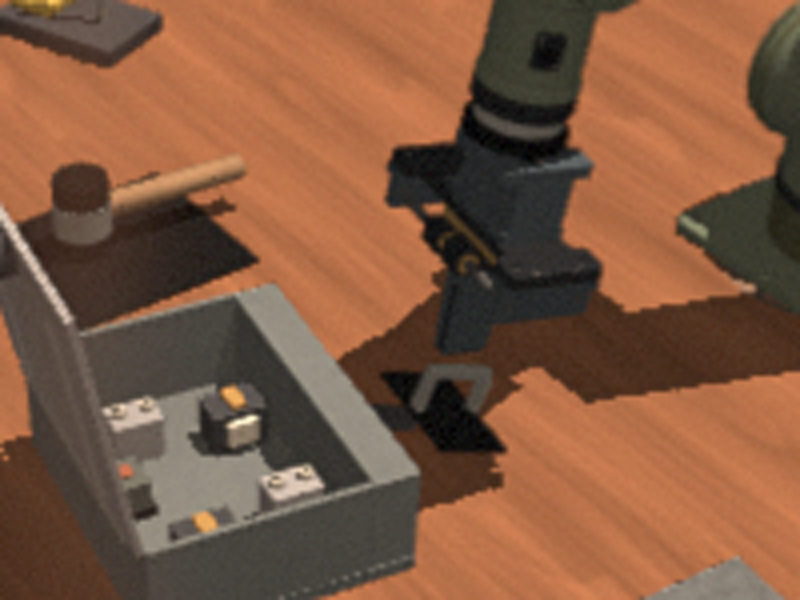

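Run:
```python
from fit import *
o=np.load('out.npy',allow_pickle=True).item()
f=lambda X,c='scene':((proj(c,X)-[200,90])*4).round(0).tolist()
print('tcp',f(env.state()['ee_pos']))
for th in(0,.25,.34,.4):
    c,s=np.cos(th),np.sin(th);L=[]
    for dx in(-128,-100,-72): L.append([-85+dx*c-50*s,0,45+50*c+dx*s])
    print(th,np.round(L[1]),f(W(o['bin'],L)))
```

```text
tcp [[451.0, 369.0]]
0 [-185.    0.   95.] [[482.0, 322.0], [449.0, 332.0], [415.0, 342.0]]
0.25 [-194.    0.   69.] [[489.0, 355.0], [458.0, 357.0], [426.0, 359.0]]
0.34 [-196.    0.   59.] [[489.0, 368.0], [459.0, 367.0], [428.0, 366.0]]
0.4 [-197.    0.   52.] [[488.0, 377.0], [459.0, 374.0], [429.0, 372.0]]
```

Run:
```python
from fit import *
f=lambda X:((proj('scene',X)-[240,100])*4).round(0).tolist()
# s1 pose, jaw axis
T=np.array([438.2,4.7,155.4]);j=np.array([.170,.985,0]);x=np.array([.985,-.17,0])
for s in(46,59,-46,-59): print(s,f([T+s*j+16*x,T+s*j-16*x]))
T=np.array([434.4,6.4,60.4])
f=lambda X:((proj('scene',X)-[200,90])*4).round(0).tolist()
for s in(0,14): print('now',s,f([T+s*j+16*x,T+s*j-16*x]))
s=env.state();print(s['ee_pos'],s['ee_rot'],s['gripper_width'],s['qpos'])
im=grab_frame('scene')[165:200,295:330]
cv2.imwrite('pics/z.png',cv2.resize(im,None,fx=16,fy=16,interpolation=cv2.INTER_NEAREST)[:,:,::-1])
```

```text
46 [[306.0, 265.0], [347.0, 253.0]]
59 [[316.0, 275.0], [356.0, 263.0]]
-46 [[244.0, 195.0], [283.0, 185.0]]
-59 [[236.0, 186.0], [275.0, 176.0]]
now 0 [[433.0, 374.0], [471.0, 363.0]]
now 14 [[442.0, 385.0], [480.0, 374.0]]
[435.35057999   6.35001433  60.76057727] [179.89901279  -9.70453767  -9.75407537] 0.5088512242036649 [  0.86153972   9.53553638 125.22177085  -3.21593261  35.76233566
 103.07817237]
```

View pics/z.png

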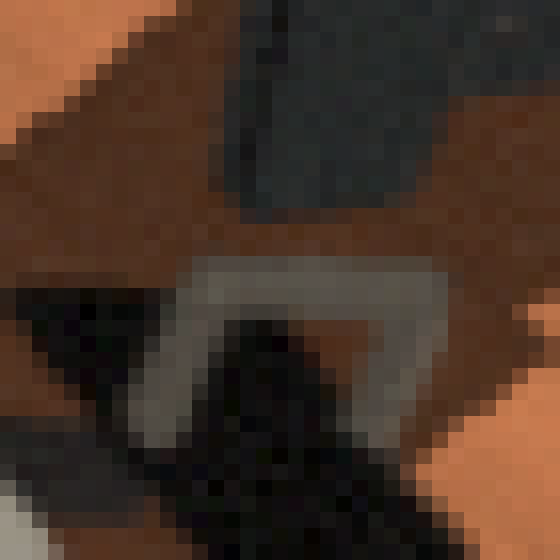

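The visible fingertips sit about 20 px above the projected TCP in both this crop and the first one. That is roughly 15–20 mm higher than reported, so the first grip only caught the bar's edge. First check the offset with the placed parts, and back off meanwhile.

```bash
python3 -m jog '0 0 0 -.2 0 .8 0;0 0 0 -.2 0 .8 .5;0 0 0 -.2 0 .8 .5;0 0 0 -.2 0 .8 .5;0 0 0 -.2 0 .8 .5'; python3 d.py 433.8 6.9 52 -9.8 -19.6
python3 - <<'E'
from fit import *
for P in([660.5,-33.9,46],[672.1,33.1,48],[578.1,-70.4,48]): print(((proj('top',P)-[250,140])*4).round())
T=env.state()['ee_pos'];print(T,proj('scene',T),proj('top',T))
grab_frame('scene')
E
```

```text
time_s: 39.15
ee_pos: [429.1, 6.4, 79.8]
ee_rot: [179.9, -9.6, -9.7]
force: [-0.9, -0.3, 0.1]
gripper_width: 37.7
[-0.31 -1.97 -0.  ] [ 0.19  0.02 -1.11]
[[274. 180.]]
[[182. 163.]]
[[326. 292.]]
[429.08969189   6.37898777  79.77595281] [[314.86739416 176.31169156]] [[305.03535576 264.39982997]]
```

Placed positions match in xy (within 1 px), so only z is off. The relay was shifted about 30 mm but is still inside. Go in deeper, watching the force.

```bash
python3 -m jog '-.31 -1.97 0 -.2 .05 .3 .5;-.31 -1.97 0 0 .03 -.5 .5;-.31 -1.97 0 .19 .02 -1.1 .5;-.31 -1.97 0 .28 .01 -1.45 .5;-.31 -1.97 0 .28 .01 -1.45 .5' && python3 -m jog '0 0 0 .06 -.01 -.2 .5;0 0 0 .12 -.02 -.42 .5;0 0 0 .12 -.02 -.42 .5' && python3 -m jog '0 0 0 0 0 0 0;0 0 0 0 0 0 0;0 0 0 0 0 0 0;0 0 0 0 0 0 0;0 0 0 0 0 0 0' 30
```

```text
time_s: 39.83
ee_pos: [436.1, 6.6, 43.4]
ee_rot: [-180.0, -19.6, -9.8]
force: [-1.0, -0.7, 0.6]
gripper_width: 45.6
time_s: 40.2
ee_pos: [439.2, 6.1, 33.1]
ee_rot: [-180.0, -19.6, -9.8]
force: [-0.6, 0.9, 0.7]
gripper_width: 45.3
time_s: 40.83
ee_pos: [439.4, 6.1, 33.6]
ee_rot: [-179.9, -19.7, -9.9]
force: [-0.9, -0.3, 1.0]
gripper_width: 9.7
```

Gripped properly (9.7 mm). Raise slowly.

```bash
python3 -m jog '.03 .19 0 0 0 .07 0;.07 .38 0 0 0 .14 0;.1 .57 0 0 0 .21 0;.13 .77 0 -.01 0 .28 0;.16 .96 0 -.01 0 .35 0' && python3 -m jog '.03 .19 0 0 0 .07 0;.07 .38 0 0 0 .14 0;.1 .57 0 0 0 .21 0;.13 .77 0 0 0 .28 0;.16 .96 0 0 0 .34 0'
```

```text
time_s: 41.45
ee_pos: [438.7, 6.2, 42.2]
ee_rot: [-180.0, -14.7, -9.8]
force: [1.1, 0.6, -5.8]
gripper_width: 9.9
time_s: 42.08
ee_pos: [438.9, 6.1, 50.9]
ee_rot: [180.0, -9.9, -9.8]
force: [-1.1, 0.3, -3.8]
gripper_width: 9.9
```

```bash
python3 -m jog '.03 .19 0 .01 0 .07 0;.07 .38 0 .02 0 .14 0;.1 .57 0 .03 0 .21 0;.13 .77 0 .03 -.01 .28 0;.16 .96 0 .04 -.01 .34 0' && python3 -m jog '.03 .19 0 .01 0 .07 0;.07 .38 0 .02 0 .14 0;.1 .57 0 .03 -.01 .21 0;.13 .77 0 .04 -.01 .28 0;.16 .96 0 .05 -.01 .34 0' && python3 -m jog '0 0 0 0 0 .04 0;0 0 0 0 0 .08 0;0 0 0 0 0 .08 0'
python3 - <<'E'
from h import *
save('scene','s7.png',(180,60,240,180),3)
E
```

```text
time_s: 42.7
ee_pos: [439.8, 5.9, 59.4]
ee_rot: [179.9, -5.0, -9.8]
force: [-3.7, 0.1, -0.3]
gripper_width: 9.9
time_s: 43.32
ee_pos: [441.2, 5.6, 67.7]
ee_rot: [179.9, -0.1, -9.8]
force: [-2.1, 0.9, -10.8]
gripper_width: 9.5
time_s: 43.7
ee_pos: [441.2, 5.6, 67.9]
ee_rot: [179.9, -0.2, -9.8]
force: [2.4, 0.2, -26.3]
gripper_width: 9.5
```

View pics/s7.png

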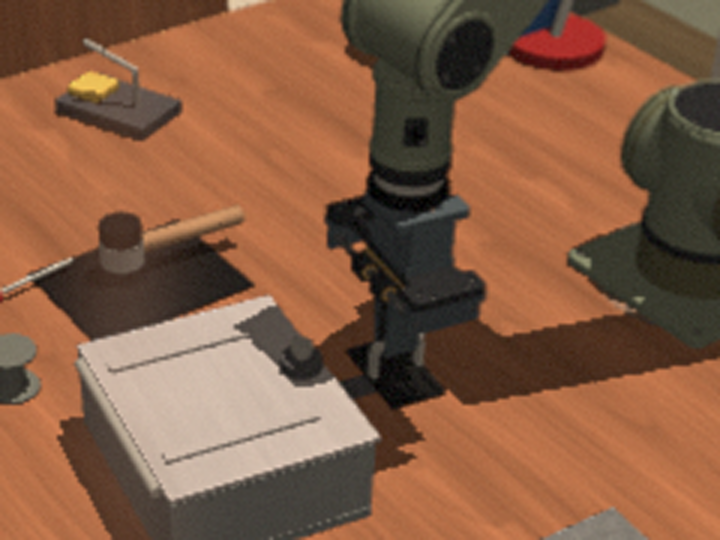

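The lid is shut and the pedal is up (26 N against the stop). The mallet stands as before, with its head at crop (121,243). Ease off, release and rise.

```bash
python3 -m jog '0 0 0 0 0 -.07 0;0 0 0 0 0 -.09 0;0 0 0 0 0 -.09 .5;0 0 0 0 0 -.09 .5;0 0 0 0 0 -.09 .5' && python3 -m jog '0 0 0 0 0 .5 .5;0 0 0 0 0 1.5 .5;0 0 0 0 0 3.3 .5;0 0 .1 .3 -2 3.3 .5;0 0 .3 .5 -4.2 3.3 .5' && python3 -m jog '0 0 .3 .3 -2.2 0 .5;0 0 .4 .6 -4.4 0 .5;0 0 .6 .9 -6.6 0 .5;0 0 .76 1.45 -8.4 0 .5;0 0 .76 1.45 -8.4 0 .5'
python3 - <<'E'
from h import *
grab_frame('top')
for c in('top','scene'):
    if c=='scene': grab_frame(c)
    for d in spotter.trace('mallet',c)[:2]:
        ys,xs=np.nonzero(d['region']);print(c,round(d['conf'],2),len(xs),np.round(d['box']),xs.mean().round(1),ys.mean().round(1))
for c in('top','scene'): print(c,proj(c,[[538.1,-350.4,39],[388.5,-338.6,39],[538.1,-350.4,74]]).round(1).tolist())
E
python3 d.py 490.2 -346.6 60 -4.5
```

```text
time_s: 44.38
ee_pos: [442.6, 5.5, 68.5]
ee_rot: [179.9, -0.4, -9.7]
force: [0.0, -0.3, 0.3]
gripper_width: 36.8
time_s: 45.0
ee_pos: [455.1, -100.3, 152.0]
ee_rot: [179.9, -0.4, -8.1]
force: [0.7, -0.1, -0.3]
gripper_width: 45.3
time_s: 45.62
ee_pos: [490.9, -312.6, 150.5]
ee_rot: [179.8, -0.3, -4.7]
force: [-0.1, 0.4, 0.3]
gripper_width: 45.6
top 0.77 247 [422. 251.  13.  31.] 428.7 265.9
scene 0.88 518 [212. 132.  51.  25.] 229.0 140.3
top [[428.5, 228.1], [427.0, 280.8], [432.8, 226.4]]
scene [[220.8, 143.1], [260.3, 130.8], [220.2, 134.1]]
[ 0.01  0.04 -0.02] [ 0.02 -1.53 -3.62]
```

Run:
```python
from fit import *
B=lambda l:np.array(l)/4+[262-.38,145-.38]
p,e=fit([[0,0,74],[-24,0,39],[-150,0,39]],B([(684,328),(673,366),(667,543)]),[538,-350,-.1]);print(p,np.degrees(p[2]),e)
g=W(p,[[-48,0,39]])[0];print(g)
import d;d.d(g[0],g[1],60,np.degrees(p[2]));d.d(g[0],g[1],13,np.degrees(p[2]))
```

```text
[ 5.38673597e+02 -3.51929304e+02 -6.13853239e-02] -3.5171199836169373 0.522435486131818
[ 490.76400482 -348.98465889   39.        ]
[0.01 0.04 0.18] [ 0.04 -1.63 -3.62]
[0.01 0.04 0.18] [ 0.04 -1.63 -5.5 ]
```

```bash
python3 -m jog '0 0 .15 .03 -1.6 -.5 .5;0 0 .15 .03 -1.6 -2 .5;0 0 .15 .03 -1.6 -3.6 .5;0 0 .15 .03 -1.6 -4.8 .5;0 0 .15 .03 -1.6 -5.2 .5' && python3 -m jog '0 0 0 0 0 -.25 .5;0 0 0 0 0 -.25 .5;0 0 0 0 0 -.25 .5' && python3 -m jog '0 0 0 0 0 -.05 0;0 0 0 0 0 -.05 0;0 0 0 0 0 -.05 0;0 0 0 0 0 -.05 0;0 0 0 0 0 -.05 0' 60 && python3 -m jog '0 0 0 0 0 0 0;0 0 0 0 0 0 0'
```

```text
time_s: 46.45
ee_pos: [489.9, -347.4, 18.7]
ee_rot: [-180.0, -0.0, -3.6]
force: [0.2, -0.7, 0.1]
gripper_width: 45.5
time_s: 46.82
ee_pos: [491.6, -349.8, 14.9]
ee_rot: [179.9, -0.3, -3.7]
force: [0.5, 0.4, 0.1]
gripper_width: 45.5
time_s: 47.45
ee_pos: [490.9, -349.6, 12.7]
ee_rot: [179.9, -0.2, -3.7]
force: [0.0, -1.1, 1.9]
gripper_width: 20.9
time_s: 47.7
ee_pos: [490.9, -349.6, 12.6]
ee_rot: [179.9, -0.2, -3.7]
force: [-0.6, -0.3, 2.0]
gripper_width: 20.7
```

Handle gripped (20.7 mm). Lift and carry to above the pin.

```bash
python3 -m jog '0 0 0 0 0 .8 0;0 0 0 0 0 2.4 0;0 0 0 0 0 4.4 0;0 0 0 0 0 6.4 0;0 0 0 0 0 6.9 0' && python3 -m jog '0 0 -.2 0 1 0 0;0 0 -.4 0 3 0 0;0 0 -.6 0 5 0 0;0 0 -.8 0 7 0 0;0 0 -1 .1 9 0 0' && python3 -m jog '0 0 -.1 0 1.9 0 0;0 0 -.22 0 3.6 0 0;0 0 -.22 0 4.6 -.2 0;0 0 -.22 0 4.78 -.4 0;0 0 -.22 0 4.78 -.4 0'; python3 -m jog '0 0 0 0 0 0 0;0 0 0 0 0 0 0'; python3 d.py 493 -5 165 -9.8
python3 - <<'E'
from h import *
save('scene','s8.png',(200,60,200,150),4)
E
```

```text
time_s: 48.32
ee_pos: [492.0, -350.0, 187.8]
ee_rot: [179.8, -0.5, -3.7]
force: [0.6, -0.9, -2.7]
gripper_width: 20.9
time_s: 48.95
ee_pos: [491.5, -122.3, 182.6]
ee_rot: [180.0, 0.1, -8.8]
force: [0.3, 0.7, -2.9]
gripper_width: 20.8
time_s: 49.58
ee_pos: [492.2, -5.1, 173.3]
ee_rot: [179.9, 0.0, -9.8]
force: [0.2, -1.3, -3.1]
gripper_width: 21.0
time_s: 49.82
ee_pos: [493.5, -5.7, 175.0]
ee_rot: [179.9, -0.2, -9.9]
force: [1.0, -0.5, -2.8]
gripper_width: 20.8
[0.02 0.04 0.02] [-0.02  0.03 -0.4 ]
```

View pics/s8.png

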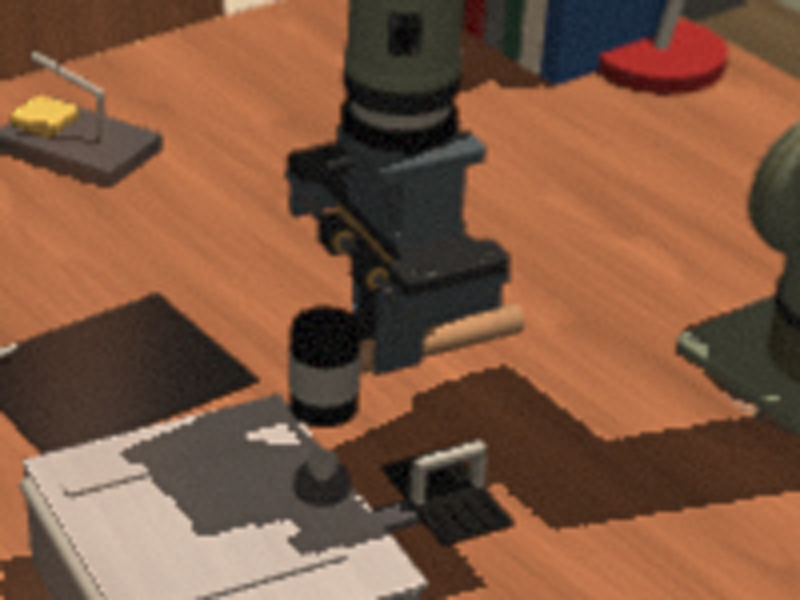

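The mallet hangs level with its head (325,370) directly over the pin (322,455), the loop is clear, and the pad is empty. Strike.

```bash
python3 -m jog '0 0 0 0 0 -.6 0;0 0 0 0 0 -1.9 0;0 0 0 0 0 -1.9 0' && python3 -m jog '0 0 0 0 0 .8 0;0 0 0 0 0 -.22 0;0 0 0 0 0 -.22 0' && python3 -m jog '0 0 0 0 0 1 0;0 0 0 0 0 -.05 0;0 0 0 0 0 -.05 0'
```

```text
time_s: 50.25
ee_pos: [491.9, -5.0, 125.6]
ee_rot: [179.9, 0.0, -9.8]
force: [-0.0, 0.5, -2.5]
gripper_width: 20.7
time_s: 50.62
ee_pos: [493.2, -4.9, 122.0]
ee_rot: [179.9, -0.2, -9.8]
force: [-0.0, 0.1, -3.2]
gripper_width: 20.9
time_s: 51.0
ee_pos: [493.2, -4.9, 121.0]
ee_rot: [179.9, -0.2, -9.8]
force: [0.2, 0.2, -2.3]
gripper_width: 20.9
```

```bash
python3 -m jog '0 0 0 0 0 1 0;0 0 0 0 0 -.06 0;0 0 0 0 0 -.06 0' && python3 -m jog '0 0 0 0 0 1 0;0 0 0 0 0 -.06 0;0 0 0 0 0 -.06 0;0 0 0 0 0 -.06 0'
```

```text
time_s: 51.38
ee_pos: [493.9, -5.0, 120.0]
ee_rot: [179.9, -0.3, -9.8]
force: [1.0, 0.7, -2.2]
gripper_width: 20.9
time_s: 51.88
ee_pos: [493.0, -4.8, 118.3]
ee_rot: [179.9, -0.1, -9.8]
force: [0.3, -0.4, -0.5]
gripper_width: 20.8
```

```bash
python3 -m jog '0 0 0 0 0 1 0;0 0 0 0 0 -.06 0;0 0 0 0 0 -.06 0;0 0 0 0 0 -.06 0' && python3 -m jog '0 0 0 0 0 1 0;0 0 0 0 0 -.06 0;0 0 0 0 0 -.06 0;0 0 0 0 0 -.06 0'
```

```text
time_s: 52.38
ee_pos: [492.8, -4.9, 116.5]
ee_rot: [179.9, -0.1, -9.8]
force: [0.5, 0.1, -1.5]
gripper_width: 20.9
time_s: 52.88
ee_pos: [492.6, -4.9, 114.9]
ee_rot: [179.9, -0.1, -9.8]
force: [0.3, 1.0, -1.8]
gripper_width: 21.1
```

No resistance yet at a depth where the pin should be home. Raise to the earlier height and compare with the earlier picture side by side.

```bash
python3 -m jog '0 0 0 0 0 1 0;0 0 0 0 0 2.4 0;0 0 0 0 0 2.4 0;0 0 0 0 0 2.4 0'
python3 - <<'E'
from h import *
im=grab_frame('scene');print(env.state()['ee_pos'])
old=cv2.imread('pics/s8.png')[:,:,::-1]
new=cv2.resize(im[60:210,200:400],None,fx=4,fy=4,interpolation=cv2.INTER_CUBIC)
cv2.imwrite('pics/cmp.png',np.hstack([old[200:600,200:600],new[200:600,200:600]])[:,:,::-1])
for q in('mallet','pin_top'):
    for d in spotter.trace(q,'scene')[:2]:
        ys,xs=np.nonzero(d['region']);print(q,round(d['conf'],2),np.round(d['box']),xs.mean().round(1),ys.mean().round(1))
E
```

```text
time_s: 53.38
ee_pos: [492.0, -4.8, 173.5]
ee_rot: [179.9, -0.0, -9.8]
force: [0.8, -0.2, -3.9]
gripper_width: 21.1
[491.80490231  -4.86251248 173.16627552]
mallet 0.9 [272. 136.  59.  30.] 291.7 148.2
```

View pics/cmp.png

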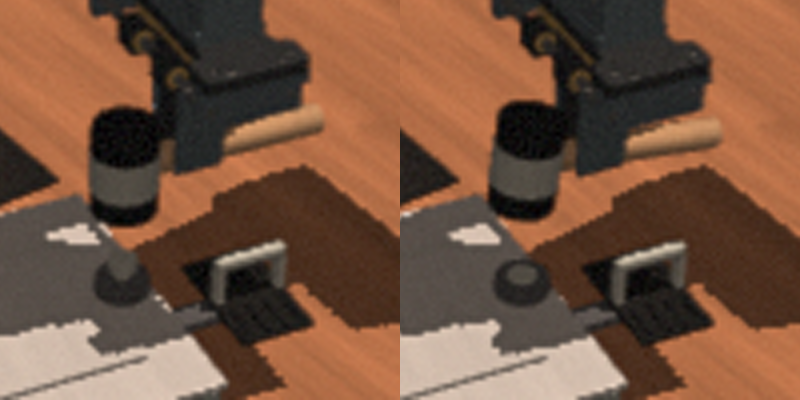

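Compared side by side, the pin went from standing proud (crop 122,252) to nearly flush (522,270). The mallet has pivoted about 8° in the grip, head up. Quantify both numerically.

Run:
```python
from fit import *
o=np.load('out.npy',allow_pickle=True).item();b=o['bin']
im=grab_frame('scene').astype(float).mean(2)
a=np.linspace(0,2*np.pi,60)
for z in(126,118,115,112):
    P=W(b,np.c_[-82+11*np.cos(a),11*np.sin(a),0*a+z]);q=proj('scene',P);print(z,'v',q[:,1].min().round(1),q[:,1].max().round(1),'u',q[:,0].min().round(1),q[:,0].max().round(1))
P=W(b,np.c_[-82+20*np.cos(a),20*np.sin(a),0*a+110]);q=proj('scene',P);print('boss',q.min(0),q.max(0))
print('     ',list(range(274,290)))
for v in range(166,188): print(v,im[v,274:290].round().astype(int).tolist())
# mallet tilt: fit handle end/head by silhouette of trace
grab_frame('scene');m=spotter.trace('mallet','scene')[0]['region']
ys,xs=np.nonzero(m)
T=env.state()['ee_pos'];g=T+[0,0,26]
for t in(0,4,8,12):
    r=np.radians(t);x=np.array([np.cos(-.171)*np.cos(r),np.sin(-.171)*np.cos(r),np.sin(r)]);n=np.array([-np.cos(-.171)*np.sin(r),-np.sin(-.171)*np.sin(r),np.cos(r)])
    h=g+48*x;L=[]
    for k in(-35,35):
        e1=np.array([.171,.985,0]);L+= [h+k*n+24*(np.cos(i)*x+np.sin(i)*e1) for i in a]
    q=proj('scene',L);e=proj('scene',h-150*x)[0];print(t,'head v',q[:,1].min().round(1),q[:,1].max().round(1),'u',q[:,0].min().round(1),'handle end',e.round(1))
print('head obs v',ys[xs<289].min(),ys[xs<289].max(),'u',xs.min(),'handle end',xs.max(),ys[xs>xs.max()-3].mean())
```

```text
126 v 171.0 175.8 u 276.6 284.5
118 v 173.3 178.1 u 276.6 284.4
115 v 174.1 178.9 u 276.6 284.4
112 v 175.0 179.8 u 276.5 284.3
boss [273.33238527 173.61892563] [287.51059175 182.31188675]
      [274, 275, 276, 277, 278, 279, 280, 281, 282, 283, 284, 285, 286, 287, 288, 289]
166 [81, 109, 147, 127, 123, 123, 127, 125, 124, 123, 122, 124, 127, 123, 119, 117]
167 [75, 79, 98, 121, 125, 125, 126, 127, 128, 129, 124, 122, 123, 125, 123, 122]
168 [102, 78, 82, 97, 119, 125, 126, 122, 127, 128, 130, 128, 122, 125, 124, 125]
169 [176, 94, 77, 83, 103, 121, 124, 126, 125, 126, 128, 129, 123, 123, 113, 70]
170 [179, 93, 80, 80, 84, 105, 121, 122, 124, 124, 125, 115, 70, 66, 59, 49]
171 [94, 75, 80, 75, 80, 84, 102, 122, 126, 115, 68, 62, 53, 49, 51, 53]
172 [78, 80, 82, 79, 81, 81, 90, 108, 109, 67, 49, 48, 49, 54, 53, 56]
173 [81, 77, 85, 82, 80, 81, 79, 75, 60, 49, 48, 50, 50, 48, 51, 52]
174 [82, 81, 77, 77, 79, 75, 70, 59, 59, 51, 51, 52, 51, 53, 51, 55]
175 [78, 75, 58, 48, 45, 43, 44, 36, 40, 40, 47, 50, 49, 47, 46, 53]
176 [73, 53, 37, 41, 56, 63, 61, 62, 54, 41, 34, 40, 41, 52, 53, 52
[... 336 characters left out ...]
4, 52, 52]
182 [37, 38, 35, 36, 31, 37, 34, 34, 36, 34, 32, 35, 33, 50, 71, 56]
183 [38, 31, 37, 38, 34, 40, 42, 39, 38, 39, 40, 31, 45, 67, 78, 66]
184 [56, 34, 32, 38, 32, 34, 33, 38, 35, 37, 34, 38, 55, 81, 82, 91]
185 [76, 64, 52, 39, 41, 35, 38, 33, 41, 37, 44, 63, 80, 83, 82, 82]
186 [80, 79, 76, 65, 56, 54, 51, 52, 56, 63, 80, 79, 81, 81, 78, 82]
187 [79, 81, 78, 78, 79, 79, 80, 80, 78, 77, 80, 82, 78, 82, 82, 82]
0 head v 135.9 167.3 u 272.2 handle end [329.1 138.9]
4 head v 134.8 166.3 u 271.4 handle end [328.9 141.1]
8 head v 133.8 165.3 u 270.8 handle end [328.4 143.2]
12 head v 132.7 164.3 u 270.3 handle end [327.8 145.4]
head obs v 135 165 u 271 handle end 330 142.53846153846155
```

The pin top reads about z 112.7 against 112 for fully home, so it is driven about 13 mm. The mallet is tilted about 6.7°. Level it with the wrist and give one confirming blow.

```bash
python3 -m jog '.11 .64 0 -.06 .01 0 0;.22 1.28 0 -.11 .02 0 0;.22 1.28 0 -.11 .02 -.6 0;.22 1.28 0 -.11 .02 -1.2 0;.22 1.28 0 -.11 .02 -1.2 0' && python3 -m jog '0 0 0 0 0 -.9 0;0 0 0 0 0 -.98 0;0 0 0 0 0 -.98 0' && python3 -m jog '0 0 0 0 0 1 0;0 0 0 0 0 -.04 0;0 0 0 0 0 -.04 0' && python3 -m jog '0 0 0 0 0 1 0;0 0 0 0 0 2 0;0 0 0 0 0 2.4 0;0 0 0 0 0 2.4 0'
```

```text
time_s: 54.3
ee_pos: [488.7, -4.3, 142.9]
ee_rot: [179.9, 6.5, -9.8]
force: [-0.1, -0.2, -3.4]
gripper_width: 20.5
time_s: 54.68
ee_pos: [490.7, -4.4, 120.8]
ee_rot: [179.9, 6.3, -9.8]
force: [-0.6, -0.9, -3.0]
gripper_width: 20.9
time_s: 55.05
ee_pos: [490.7, -4.4, 119.5]
ee_rot: [179.9, 6.3, -9.8]
force: [-0.2, 0.1, -1.8]
gripper_width: 20.6
time_s: 55.55
ee_pos: [490.8, -4.4, 179.9]
ee_rot: [179.9, 6.2, -9.8]
force: [0.1, -0.8, -3.2]
gripper_width: 21.2
```

```bash
python3 -m jog '0 0 .1 -.1 -1 0 0;0 0 .3 -.2 -3 0 0;0 0 .5 -.4 -5 0 0;0 0 .8 -.5 -7 0 0;0 0 1 -.6 -9 0 0' && python3 -m jog '0 0 .1 -.1 -1.9 0 0;0 0 .22 -.19 -3.6 0 0;0 0 .22 -.19 -4.4 -.5 0;0 0 .22 -.19 -4.48 -2 0;0 0 .22 -.19 -4.48 -4 0' && python3 -m jog '0 0 0 0 0 -1.5 0;0 0 0 0 0 -2 0;0 0 0 0 0 -2.2 0;0 0 0 0 0 -2.2 0' && python3 d.py 471 -341.5 13 -3.7 6.3
python3 - <<'E'
from h import *
grab_frame('scene')
for q in('mallet','screwdriver'):
    d=spotter.trace(q,'scene')[0];ys,xs=np.nonzero(d['region']);print(q,d['conf'],np.round(d['box']),xs.max(),ys[xs>xs.max()-3].mean())
E
```

```text
time_s: 56.18
ee_pos: [474.7, -230.6, 178.1]
ee_rot: [180.0, 6.4, -4.8]
force: [0.7, 0.5, -3.1]
gripper_width: 20.9
time_s: 56.8
ee_pos: [471.1, -341.2, 77.7]
ee_rot: [179.9, 6.2, -3.7]
force: [0.5, -0.1, -2.8]
gripper_width: 21.1
time_s: 57.3
ee_pos: [471.6, -341.7, 25.1]
ee_rot: [179.9, 6.2, -3.7]
force: [0.1, -0.9, -1.7]
gripper_width: 20.7
[0.03 0.02 0.  ] [-0.02  0.01 -0.48]
mallet 0.55 [217. 125.  50.  26.] 265 128.0
screwdriver 0.49 [151. 153.  42.  19.] 190 152.66666666666666
```

```bash
python3 -m jog '0 0 0 0 0 -.15 0;0 0 0 0 0 -.3 0;0 0 0 0 0 -.3 0' && python3 -m jog '0 0 0 0 0 -.06 0;0 0 0 0 0 -.12 0;0 0 0 0 0 -.12 0' && python3 -m jog '0 0 0 0 0 -.04 0;0 0 0 0 0 -.08 0;0 0 0 0 0 -.08 0'
```

```text
time_s: 57.82
ee_pos: [470.6, -341.2, 16.4]
ee_rot: [179.9, 6.3, -3.7]
force: [-0.1, -0.4, -2.6]
gripper_width: 20.8
time_s: 58.2
ee_pos: [470.8, -341.3, 13.6]
ee_rot: [179.9, 6.3, -3.7]
force: [0.6, 0.2, -2.5]
gripper_width: 21.1
time_s: 58.58
ee_pos: [470.8, -341.4, 11.7]
ee_rot: [179.9, 6.3, -3.7]
force: [-0.6, -0.2, -3.1]
gripper_width: 20.9
```

```bash
python3 -m jog '0 0 0 0 0 -.04 0;0 0 0 0 0 -.08 0;0 0 0 0 0 -.08 0' && python3 -m jog '0 0 0 0 0 -.04 0;0 0 0 0 0 -.08 0;0 0 0 0 0 -.08 0'
```

```text
time_s: 58.95
ee_pos: [470.7, -341.4, 11.2]
ee_rot: [179.9, 6.3, -3.7]
force: [-2.6, 1.9, 5.8]
gripper_width: 20.9
time_s: 59.32
ee_pos: [470.5, -341.4, 10.9]
ee_rot: [179.9, 6.3, -3.7]
force: [-5.5, 4.3, 16.4]
gripper_width: 20.8
```

On the pad. Ease off, open, and rise.

```bash
python3 -m jog '0 0 0 0 0 .1 0;0 0 0 0 0 .11 0;0 0 0 0 0 .11 .5;0 0 0 0 0 .11 .5;0 0 0 0 0 .11 .5' && python3 -m jog '0 0 0 .03 0 .5 .5;0 0 0 .1 0 1.5 .5;0 0 0 .2 0 3 .5;0 0 0 .3 0 5 .5;-.1 -1.2 0 -1 0 7 .5' && python3 -m jog '0 0 0 -2 .5 1 .5;0 0 0 -4 1 1 .5;0 0 0 -5 1.5 1 .5;0 0 0 -5 1.5 1 .5;0 0 0 -5 1.5 1 .5'
python3 - <<'E'
from fit import *
o=np.load('out.npy',allow_pickle=True).item()
grab_frame('top');grab_frame('scene')
for q in('mallet','mug','spool','screwdriver','lid','pedal'):
  for c in('top','scene'):
    for d in spotter.trace(q,c)[:1]:
        ys,xs=np.nonzero(d['region']);print(q,c,round(d['conf'],2),np.round(d['box']).tolist(),xs.mean().round(1),ys.mean().round(1))
for c in('top','scene'):
    a=np.linspace(0,6.28,40);m=[522,-345,np.radians(-3.8)]
    q=proj(c,W(m,np.vstack([np.c_[24*np.cos(a),24*np.sin(a),0*a+z] for z in(4,74)]+[[[-150,11,39],[-150,-11,39],[-150,0,28],[-150,0,50]]])))
    print(c,'expected mallet box',q.min(0).round(1),q.max(0).round(1))
E
```

```text
time_s: 59.95
ee_pos: [471.0, -341.4, 10.1]
ee_rot: [179.9, 6.3, -3.7]
force: [-0.9, 0.2, -0.4]
gripper_width: 45.4
time_s: 60.58
ee_pos: [449.1, -342.1, 186.9]
ee_rot: [179.7, 0.0, -3.5]
force: [-0.5, -0.5, 0.5]
gripper_width: 45.5
time_s: 61.2
ee_pos: [321.9, -304.6, 211.2]
ee_rot: [179.7, 0.2, -3.7]
force: [0.3, 0.1, 0.1]
gripper_width: 45.5
mallet top 0.84 [412.0, 223.0, 27.0, 65.0] 426.7 248.4
mallet scene 0.78 [218.0, 130.0, 46.0, 24.0] 234.9 139.7
mug top 0.63 [181.0, 148.0, 36.0, 36.0] 198.7 168.8
mug scene 0.57 [284.0, 270.0, 39.0, 48.0] 304.6 293.8
spool top 0.91 [379.0, 156.0, 24.0, 19.0] 390.1 164.4
spool scene 0.88 [174.0, 169.0, 20.0, 28.0] 183.3 182.5
screwdriver top 0.63 [431.0, 153.0, 12.0, 61.0] 435.2 175.1
screwdriver scene 0.84 [153.0, 159.0, 33.0, 12.0] 166.0 163.1
lid top 0.65 [270.0, 156.0, 97.0, 84.0] 317.8 195.8
lid scene 0.75 [209.0, 157.0, 98.0, 74.0] 255.0 192.3
pedal top 0.63 [284.0, 232.0, 41.0, 42.0] 306.1 258.4
pedal scene 0.72 [293.0, 169.0, 37.0, 24.0] 311.0 183.6
top expected mallet box [414.8 223.6] [439.8 287. ]
scene expected mallet box [218.  127.1] [266.4 155.2]
```

Numbers match: mallet upright on the pad, the pedal's box as at the start, bystanders in place. One last pin reading, then hand in.

Run:
```python
from h import *
im=grab_frame('scene').astype(float).mean(2)
for v in range(171,188): print(v,im[v,274:290].round().astype(int).tolist())
s=env.state();print(s['force'],s['time_s'])
```

```text
171 [184, 183, 188, 188, 186, 177, 141, 115, 119, 119, 120, 117, 122, 124, 119, 121]
172 [184, 186, 187, 190, 188, 191, 183, 126, 114, 117, 117, 119, 118, 120, 122, 121]
173 [186, 186, 187, 187, 191, 190, 185, 159, 121, 116, 118, 119, 121, 121, 121, 124]
174 [186, 186, 185, 184, 187, 183, 160, 147, 141, 116, 117, 120, 121, 118, 119, 121]
175 [187, 174, 138, 114, 99, 103, 96, 93, 92, 96, 105, 113, 118, 121, 117, 123]
176 [174, 120, 89, 94, 128, 149, 145, 142, 122, 93, 82, 93, 109, 120, 122, 117]
177 [119, 81, 95, 147, 163, 168, 169, 168, 169, 161, 95, 81, 90, 112, 120, 121]
178 [91, 72, 92, 165, 168, 168, 168, 170, 171, 163, 118, 84, 83, 103, 117, 118]
179 [85, 79, 88, 129, 163, 169, 169, 168, 170, 159, 106, 80, 81, 100, 120, 118]
180 [65, 79, 76, 82, 108, 145, 154, 147, 124, 91, 85, 81, 79, 87, 120, 119]
181 [35, 71, 82, 81, 84, 90, 91, 89, 87, 78, 81, 79, 66, 88, 126, 120]
182 [29, 39, 54, 75, 82, 82, 81, 77, 81, 77, 70, 44, 55, 111, 163, 129]
183 [29, 30, 39, 38, 40, 50, 55, 50, 44, 41, 41, 39, 83, 157, 184, 154]
184 [68, 36, 32, 33, 34, 30, 33, 32, 36, 30, 37, 60, 118, 186, 190, 181]
185 [166, 90, 65, 54, 30, 32, 31, 32, 44, 51, 83, 135, 184, 191, 189, 187]
186 [185, 181, 178, 135, 83, 70, 73, 81, 116, 134, 179, 184, 190, 189, 188, 189]
187 [182, 185, 187, 184, 178, 181, 184, 182, 181, 180, 187, 186, 188, 188, 187, 187]
[-0.57252923  0.27965322  0.2275849 ] 61.95
```

```bash
python3 -c "
from workcell import env
print(env.job_done())"
```

```text
the job is handed in; nothing more can be done
None
```

The job is done and handed in at about 62 s of the 210 s allowed; it reports no verdict.

I pressed the pedal by its loop, and the lid stood wide open. I put all five parts on the mat in the bin: two caps, two transformers and the relay. I then eased the pedal up over about 2.5 s, drove the pin with several mallet blows, and stood the mallet back on its pad.

**Last checks**
- **Pin:** its top stands about 2.2 mm above the boss, against 2 mm when fully home.
- **Lid and pedal:** the lid was seen shut, and the pedal is back at its starting position in the picture.
- **Mallet:** upright on the pad, within a few pixels of where I expected it.
- **Bystanders:** mug, spool and screwdriver showed no movement beyond what the networks scatter.
- **Arm:** clear of everything, with no force on the tool.

**What went wrong or disagreed**
- **Empty first grasp:** on the first part I lifted before the fingers had closed. The part had not moved, and the second try worked.
- **Fingertip height:** the fingertips appear about 20 mm higher in the pictures than the reported position. My first attempt to raise the pedal missed the loop because of this. I went in about 10 mm deeper and it held.
- **Relay:** it ended up about 30 mm from where I released it, but was still inside the bin when last seen.
- **Mallet tilt:** it pivoted about 7° in the grip during the blows. I levelled it with the wrist before the last blows and before putting it down.

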